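# Raise the weighing hood's sash to the mark

## Task

The clear front window of the open-topped weighing hood is partly raised. Push it up gently with your fingertips from beneath its lip, until the underside of the lip is level with the pointer on the side guide, then let go and leave it standing there. Do not pinch the lip, do not move the pointer, and leave the bottle, jar and beaker on the bench alone.

Things in the scene. Friction and masses are not known exactly. Their poses are not given: they have to be found in the camera images.
- hood: Fixed open-topped weighing hood, clear walls 260 mm high, 410 mm wide, 260 deep, front 500 high, base 15 mm thick. Origin on the bench under the middle of its front plane; x points level into the hood (away from the operator), y left along the front, z up. Front guides 26 mm wide at y = +-185 mm. The balance inside begins at x = 100 mm, 76 mm high. Counterweight tube, 50 mm square, outside at x = 60, y = -217 mm.
- sash: Sliding clear front window, pane 334 mm wide, face at hood x = 3 mm, with a grey lip along its lower edge. Moves straight up and down; axes as the hood's; origin at the lip's underside, mid-width, hood x = 0. Travel: underside 30 to 320 mm above the bench. Counterweighted: about 3 to 5 N upward moves it slowly, and it stays where it is left.
- lip_edge (a point): Lower front edge of the lip at mid-width, at the height of its flat underside. Moves with the sash. The lip juts out 41 mm in front of the hood's front plane, is 310 mm wide and 15 mm thick; its top is a black rubber strip (over 10 N on it, as in pinching, is a fault); its underside is the sash's lowest part, open space under and behind it.
- mark (a point): The tip of the black cone-shaped pointer that juts 13 mm sideways towards the sash from a black clip (57 mm wide, 22 mm high, wrapped round the outer side) on the left (+y) front guide. Its height is the marked height; the clip can slide on the guide if it is knocked, and it must not be.
- reagent: Loose amber bottle, 54 mm diameter, 115 mm high, on the bench in front of the hood's left side; origin under its centre. Bystander.
- jar: Loose white jar, 60 mm diameter, 70 mm high, on the bench in front of the hood's right side; origin under its centre. Bystander.
- beaker: Loose glass beaker, 64 mm diameter, 80 mm high, on the bench on the right, nearer the robot; origin under its centre. Bystander.

How it is judged:
By the outcome, as a careful person would: the job done as asked, in the order asked, and still so for the second after the job is handed in, with the robot touching nothing.
It also fails if it takes over 43 s, if anything falls off the work surface, if the arm or the gripper's body presses on something with over 40 N, if the wrist force passes 120 N, or if a joint passes its speed limit or range.

## Robot

A 6-joint arm with a two-finger parallel gripper is mounted at the origin on the work surface. World frame = base frame: x ahead of the robot, y to its left, z up, the work surface at z = 0. Lengths are in m, angles in rad, forces in N, time in s.
With the tool pointing down it reaches from about 0.275 to 0.85 m from the base axis. Payload 19 kg.
Tool frame: the origin (TCP) lies at the very end of the fingers, on their centre line; the grasp point (between the pads) lies grip_point_offset behind it (grip_point_offset is the distance from the TCP to the grasp point, in m); z points along the fingers, x is the direction in which the jaws open and shut, and the axes are right-handed (so a half turn about z gives the same grasp; the last joint's range is limited). The gripper opens to 85 mm and grips with 20 to 120 N. Pads are 22 mm wide; open, the fingers measure 114 mm over their backs; the gripper's body (76 mm by 85 mm) begins 54 mm behind the grasp point. The pads swing forward as they close: fully open they stand 13 mm farther back than shut.
Start: joints at [1.115, 0.15, 1.437, -0, 1.554, -0.134], TCP at [0.182, 0.545, 0.231] pointing down, gripper open.
Joint ranges: [-2.8, 2.8], [-0.68, 2.1], [0.12, 2.68], [-1.39, 4.53], [0.16, 2.79], [-2.81, 2.81]. Speed limits (rad/s): [1.89, 1.89, 2.22, 3.01, 3.01, 3.01].

## Interface

Orientations are given as a unit quaternion [x, y, z, w].
In Python, from rig import get_state, capture, hand_in, grip_point_offset gives the robot as it stands. The module is installed in compiled form; this text tells all that it offers.
- The arm moves only by the tool move_arm, never from a script. Its argument "commands" is a list of rows, each a list of 5 numbers: the shift along the tool's x, y, z in m, then the turn about the tool's z in units of 8 degrees (1.0 is 8 degrees), then the closure in counts, from 0 (fully open) to 255 (shut). A call has 1 to 20 rows; each row is the pose to reach, as a shift and turn from the pose commanded when the call began, along the tool's axes at that moment; what a row does not reach only later rows make up. A row lasts 1/8 s, in which the tool goes at most 62.5 mm and 10.7 degrees, less where a joint would pass 70% of its speed; a pose out of reach is approached as far as the arm can. A call with a gripper value outside its range is refused whole. The fingers move at their own pace and stop on an object; "squeeze" is the grip in N (left out, the last holds). Time passes only in rows, so rows that repeat a pose let the fingers close. It gives the time, the measured TCP pose, the force and the opening at its end, in the units of the state.
- get_state(): the state, without advancing time (a new reading comes with each control period).
- capture(name): name is "scene" or "top" or "wrist"; returns a dict with "pixels" (384x512x3 uint8, red, green, blue), "range_z" (384x512 float32, m along the optical axis (not along the pixel's ray), 0 where there is no reading), "fx", "fy", "cx", "cy" (pixels), "R" (3x3) and "t" (3): a world point X has camera coordinates R X + t; the wrist camera has in their place "T_tool_cam" (4x4, takes a point from camera to tool coordinates, whose origin is the TCP and whose axes are the tool frame's). Camera axes: x right, y down, z forward; pixel columns grow to the right and rows downward; lengths in m; the calibration is good to about 2 mm. A picture is of the moment at which its call begins: read the wrist's pose just before it.
- hand_in(): hands the job in, once; it reports no verdict.
The state is a dict: "time": time; "joints": joint angles; "dq": joint speeds; "joint_efforts": joint torques, N m; "position": TCP position; "orientation": TCP orientation; "ft_force": force on the tool from outside, world axes, zero at the start; "moment": the same for the moment, N m; "gripper_width": finger opening in m.
Only numpy, scipy, OpenCV 4.12 (cv2) and the standard library are available. Lean on these libraries where they do the work, as an engineer would, in place of code of your own. Each camera call takes 0.05 s, during which the arm holds its last target.

## Working session

There is one attempt and no reset: what is moved stays moved. The work goes in short steps, Python scripts to look and compute and a tool call to move; the robot and the scene stay as the last step left them, time stands still between calls to the robot, and variables do not carry over. Pictures are saved under pics/ and viewed, and the job is handed in when it is done.

Besides the shell and the picture viewer there is one more tool, called after ">>>" as name([rows], argument=value, ...), one row to a line, values as JSON. move_arm: Moves the arm, as the interface text tells. Its arguments: {"type":"object","properties":{"commands":{"type":"array","items":{"type":"array","items":{"type":"number"}}},"squeeze":{"type":"number"}},"required":["commands"]}

```bash
mkdir -p pics; ls; cat > h.py <<'E'
import numpy as np, cv2, pickle
from rig import get_state, capture, hand_in, grip_point_offset
def snap(n,tag):
    s=get_state(); c=capture(n); c['state']=s
    cv2.imwrite(f'pics/{tag}.png',c['pixels'][:,:,::-1]); pickle.dump(c,open(f'{tag}.pkl','wb')); return c
def load(tag): return pickle.load(open(f'{tag}.pkl','rb'))
def ray(c,u,v):
    d=c['R'].T@np.array([(u-c['cx'])/c['fx'],(v-c['cy'])/c['fy'],1]); return -c['R'].T@c['t'],d
def pt(c,u,v,z=None):
    o,d=ray(c,u,v); z=c['range_z'][int(v),int(u)] if z is None else z; return o+d*z
def onz(c,u,v,h): o,d=ray(c,u,v); return o+d*(h-o[2])/d[2]
def proj(c,X): p=c['R']@np.array(X)+c['t']; return c['fx']*p[0]/p[2]+c['cx'],c['fy']*p[1]/p[2]+c['cy']
E
python3 - <<'E'
from h import *
print(get_state(),grip_point_offset)
for n in('scene','top','wrist'):
    c=snap(n,n+'0'); print(n,c['fx'],c.get('R'),c.get('t'),c.get('T_tool_cam'))
E
```

```text
pics
{'time': 0.0, 'joints': array([ 1.11501650e+00,  1.50983899e-01,  1.43797955e+00,  2.69906268e-06,
        1.55379418e+00, -1.34002800e-01]), 'dq': array([-0.00152391, -0.00036984, -0.00049853,  0.00082673,  0.00233283,
       -0.00032988]), 'joint_efforts': array([ 3.52362200e-03, -7.13056898e+01, -5.70857513e+01, -2.45523815e-04,
        9.54202755e-03, -8.32660908e-05]), 'position': array([0.18176467, 0.54527716, 0.23070228]), 'orientation': array([ 8.11249801e-01,  5.84699428e-01, -5.14443255e-04,  2.73203272e-04]), 'ft_force': array([ 0.01945062,  0.44529969, -0.41080415]), 'moment': array([ 0.00805925, -0.0111392 , -0.03759308]), 'gripper_width': 0.08516542921460174} 0.0187
scene 486.33958391733495 [[ 0.98573871 -0.16820299  0.00519171]
 [-0.15784176 -0.93483513 -0.31807115]
 [ 0.05835391  0.31271558 -0.94805263]] [-0.46804013  0.12496801  1.11743419] None
top 484.7407858139241 [[-0.00181208 -0.99994629 -0.01020448]
 [-0.99295871  0.00300792 -0.11842278]
 [ 0.11844711  0.00991804 -0.99291083]] [0.00768464 0.49719173 1.06566741] None
wrist 267.47682457910673 None None [[ 9.99999842e-01  5.43940382e-04  1.40315207e-04  7.81465900e-04]
 [-5.60607900e-04  9.50440523e-01  3.10905930e-01 -7.96924203e-02]
 [ 3.57530313e-05 -3.10905960e-01  9.50440678e-01 -1.43583180e-01]
 [ 0.00000000e+00  0.00000000e+00  0.00000000e+00  1.00000000e+00]]
```

View pics/scene0.png

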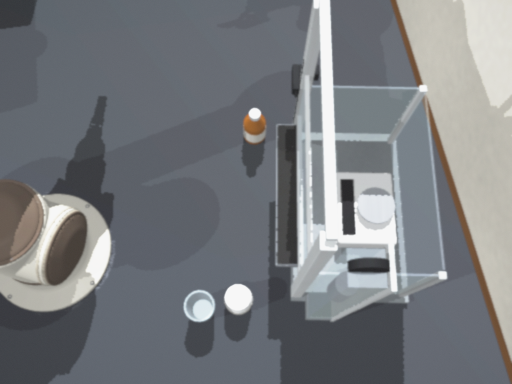

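View pics/top0.png

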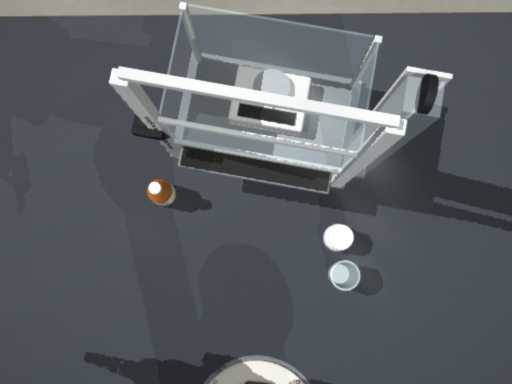

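View pics/wrist0.png

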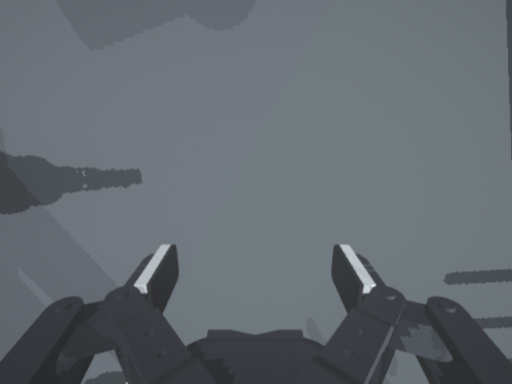

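```bash
python3 - <<'E'
from h import *
for n in('scene0','top0'):
    c=load(n); print(n,'cam',-c['R'].T@c['t'], 'tcp px',proj(c,c['state']['position']))
    r=c['range_z']; v=np.clip((r-r[r>0].min())/(r.max()-r[r>0].min()),0,1)*255
    cv2.imwrite(f'pics/{n}_d.png',cv2.applyColorMap(v.astype(np.uint8),cv2.COLORMAP_JET))
c=load('scene0'); cv2.imwrite('pics/sA.png',cv2.resize(c['pixels'][20:320,230:450,::-1],None,fx=2.6,fy=2,interpolation=cv2.INTER_CUBIC)[:600])
c=load('top0'); cv2.imwrite('pics/tA.png',cv2.resize(c['pixels'][0:200,90:356,::-1],None,fx=3,fy=3,interpolation=cv2.INTER_CUBIC))
E
```

```text
scene0 cam [ 0.41588379 -0.31134034  1.10156506] tcp px (np.float64(83.88811700703732), np.float64(-22.710529276314162))
top0 cam [ 0.36747955 -0.00438062  1.11706996] tcp px (np.float64(-50.63080480490174), np.float64(360.17150270821605))
```

View pics/tA.png

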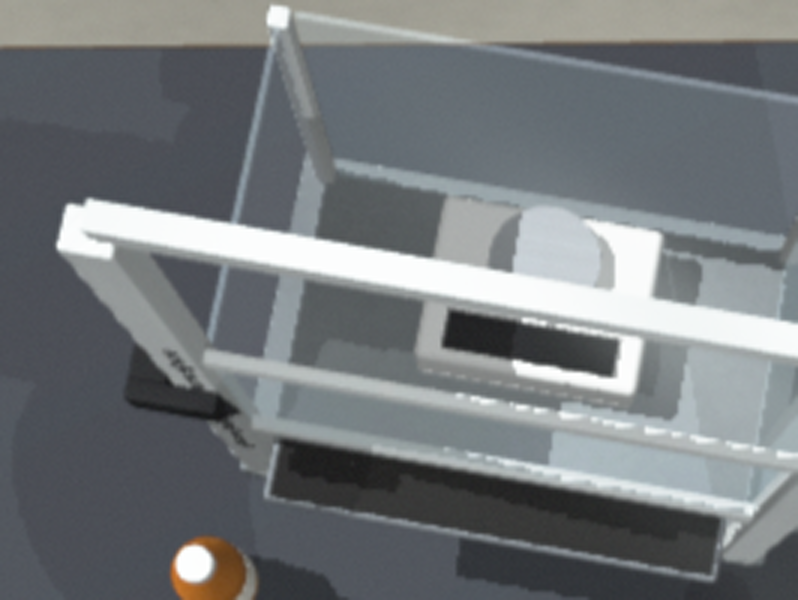

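View pics/sA.png

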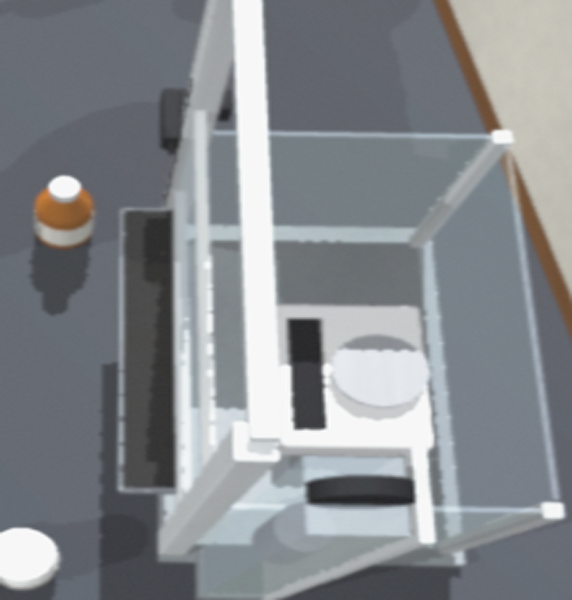

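View pics/top0_d.png

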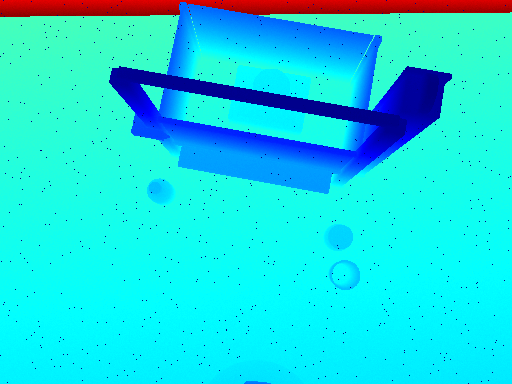

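The top view shows the hood with its front guides and the sash lip as a black strip around px (255,168). The pointer clip is at (150,128), tip near (170,137). The bottle is at (160,190), the jar at (338,237) and the beaker at (345,275). Next I'll measure positions.

```bash
python3 - <<'E'
from h import *
np.set_printoptions(precision=4,suppress=True)
for n,lipbox,clipbox in(('top0',(180,335,140,195),(128,185,112,150)),('scene0',(270,300,115,275),(285,325,55,105))):
    c=load(n); r=c['range_z']; vv,uu=np.mgrid[:384,:512]
    K=np.stack([(uu-c['cx'])/c['fx'],(vv-c['cy'])/c['fy'],np.ones_like(r)],-1)*r[...,None]
    P=(K-c['t'])@c['R']; np.save(n+'_P.npy',P)
    u0,u1,v0,v1=lipbox; px=c['pixels'].astype(int)
    m=np.zeros(r.shape,bool); m[v0:v1,u0:u1]=1; m&=(px.max(-1)<75)&(r>0)&(P[...,2]>.03)&(P[...,2]<.3)
    L=P[m]; print(n,'lip n',m.sum(),'z med',np.median(L[:,2]),np.percentile(L[:,2],[5,95]))
    L=L[abs(L[:,2]-np.median(L[:,2]))<.006]
    print(cv2.minAreaRect((L[:,:2]*1000).astype(np.float32)), cv2.boxPoints(cv2.minAreaRect((L[:,:2]*1000).astype(np.float32))))
    u0,u1,v0,v1=clipbox
    m=np.zeros(r.shape,bool); m[v0:v1,u0:u1]=1; m&=(px.max(-1)<60)&(r>0)&(P[...,2]>.05)
    for v in range(v0,v1,2):
        us=np.where(m[v])[0]
        if len(us): print(v,us.min(),us.max(),P[v,us.min()],P[v,us.max()])
E
```

```text
top0 lip n 2801 z med 0.15813284141405823 [0.1554 0.161 ]
((539.7650146484375, 1.478668212890625), (298.3893127441406, 39.72809982299805), 79.43659210205078) [[ 492.8867 -141.546 ]
 [ 531.9415 -148.8291]
 [ 586.6433  144.5033]
 [ 547.5885  151.7864]]
116 135 135 [0.6138 0.2139 0.2765] [0.6138 0.2139 0.2765]
118 135 138 [0.6113 0.2149 0.2723] [0.6109 0.2091 0.2738]
120 134 139 [0.6069 0.2159 0.2749] [0.6076 0.2076 0.2724]
122 135 140 [0.6033 0.2141 0.2746] [0.6026 0.2046 0.2768]
124 134 143 [0.5992 0.2154 0.2763] [0.5999 0.2    0.2734]
126 133 145 [0.5959 0.2174 0.2748] [0.5966 0.1967 0.2718]
128 133 147 [0.5916 0.2167 0.2773] [0.5918 0.192  0.2762]
130 132 156 [0.5893 0.2197 0.2724] [0.5883 0.176  0.2751]
132 132 163 [0.5852 0.2192 0.2737] [0.5866 0.165  0.2674]
134 133 165 [0.5841 0.22   0.2636] [0.5828 0.1612 0.2679]
136 141 168 [0.582  0.207  0.2573] [0.579  0.1557 0.2685]
138 151 166 [0.5787 0.1891 0.2554] [0.5761 0.1598 0.2653]
140 162 165 [0.5747 0.1688 0.2559] [0.5906 0.1762 0.1899]
148 184 184 [0.5814 0.1435 0.159 ] [0.5814 0.1435 0.159 ]
scene0 lip n 1420 z med 0.15867463291669587 [0.1558 0.1616]
((541.89111328125, 1.3999481201171875), (297.0974426269531, 34.717796325683594), 79.27501678466797) [[ 497.1913 -141.3235]
 [ 531.3026 -147.7843]
 [ 586.5909  144.1234]
 [ 552.4796  150.5842]]
75 315 317 [0.626  0.1909 0.2722] [0.6297 0.1897 0.273 ]
77 315 317 [0.6267 0.1902 0.2658] [0.6312 0.1909 0.2636]
79 315 316 [0.6277 0.1904 0.2581] [0.6292 0.189  0.2599]
89 292 297 [0.5753 0.1673 0.2726] [0.5839 0.163  0.2773]
91 292 297 [0.5758 0.1669 0.2657] [0.5842 0.1618 0.2719]
93 293 297 [0.5763 0.1604 0.2689] [0.5843 0.1602 0.267 ]
95 296 296 [0.5816 0.1564 0.2666] [0.5816 0.1564 0.2666]
```

```bash
cat >> h.py <<'E'
from scipy.spatial.transform import Rotation as Ro
def totool(dw,s=None):
    s=s or get_state(); return Ro.from_quat(s['orientation']).inv().apply(dw)
def show(s=None):
    s=s or get_state(); np.set_printoptions(precision=4,suppress=True)
    print(s['time'],'p',s['position'],'\nR\n',Ro.from_quat(s['orientation']).as_matrix(),'\nj',s['joints'],'F',s['ft_force'],s['gripper_width'])
E
python3 - <<'E'
from h import *
show(); print(totool([.316,.949,0]),totool([0,0,1]))
E
```

```text
0.15 p [0.1817 0.5453 0.2308] 
R
 [[ 0.3163  0.9487 -0.0005]
 [ 0.9487 -0.3163 -0.0009]
 [-0.001  -0.0002 -1.    ]] 
j [ 1.115   0.1509  1.4379  0.      1.5538 -0.134 ] F [ 0.2743  0.7741 -0.4273] 0.08537677043367596
[ 1.0002 -0.0004 -0.001 ] [-0.001  -0.0002 -1.    ]
```

>>> move_arm([
  [0.06,0,0,0,255],
  [0.12,0,0,0,255],
  [0.18,0,0,0,255],
  [0.24,0,0,0,255],
  [0.3,0,0,0,255],
  [0.36,0,0,0,255],
  [0.4,0,0,0,255],
  [0.45,0,0,0,255],
  [0.45,0,0,0,255],
])

```text
time: 1.27
position: [0.2922, 0.8764, 0.1956]
orientation: [0.811, 0.585, 0.019, -0.014]
ft_force: [-0.1, -0.3, 0.4]
gripper_width: -0.0004
```

```bash
python3 -c "
from h import *
show()"
```

```text
1.275 p [0.2922 0.8764 0.1956] 
R
 [[ 0.3159  0.9487  0.0143]
 [ 0.9477 -0.3162  0.0436]
 [ 0.0459 -0.0003 -0.9989]] 
j [ 1.1642  1.0582  0.126   0.0044  1.9117 -0.0832] F [-0.0938 -0.3256  0.391 ] -0.0004315659400716305
```

>>> move_arm([
  [0.2,0,0,0,255],
  [0.4,0,0,0,255],
  [0.6,0,0,0,255],
  [0.6,0,0,0,255],
])

```text
time: 1.78
position: [0.3036, 0.9106, 0.1447]
orientation: [0.81, 0.584, 0.04, -0.029]
ft_force: [0.3, -0.5, -0.1]
gripper_width: 0.0
```

```bash
python3 -c "
from h import *
show()"
```

```text
1.775 p [0.3036 0.9106 0.1447] 
R
 [[ 0.3147  0.9487  0.0312]
 [ 0.944  -0.3163  0.0936]
 [ 0.0987 -0.     -0.9951]] 
j [ 1.1661  1.1168  0.123   0.0084  1.8033 -0.0806] F [ 0.2966 -0.5161 -0.06  ] 2.2969021491766794e-05
```

>>> move_arm([
  [-0.06,0,-0.02,0,255],
  [-0.12,0,-0.04,0,255],
  [-0.18,0,-0.06,0,255],
  [-0.24,0,-0.08,0,255],
  [-0.24,0,-0.08,0,255],
])

```text
time: 2.4
position: [0.2386, 0.7146, 0.1931]
orientation: [0.81, 0.584, 0.04, -0.029]
ft_force: [-0.2, 0.5, 1.1]
gripper_width: 0.0001
```

```bash
python3 -c "
from h import *
show()"
```

```text
2.4 p [0.2386 0.7146 0.1931] 
R
 [[ 0.3147  0.9487  0.0314]
 [ 0.944  -0.3163  0.0941]
 [ 0.0992  0.0001 -0.9951]] 
j [ 1.1419  0.4737  1.0992  0.0106  1.4698 -0.1076] F [-0.1512  0.5482  1.0831] 0.00010139274772756477
```

```bash
cat > kin.py <<'E'
import numpy as np
from scipy.optimize import least_squares
D=[([1.115,.1509,1.4379,0,1.5538,-.134],[.1817,.5453,.2308]),([1.1642,1.0582,.126,.0044,1.9117,-.0832],[.2922,.8764,.1956]),
([1.1661,1.1168,.123,.0084,1.8033,-.0806],[.3036,.9106,.1447]),([1.1419,.4737,1.0992,.0106,1.4698,-.1076],[.2386,.7146,.1931])]
def fk(q,k):
    h,L1,L2,L3,r0,dl,ex=k; q=np.array(q); a=q[1];b=a+q[2];c=b+q[4]
    r=r0+L1*np.sin(a)+L2*np.sin(b)+ex*np.cos(b)+L3*np.sin(c); z=h+L1*np.cos(a)+L2*np.cos(b)-ex*np.sin(b)+L3*np.cos(c)
    c1,s1=np.cos(q[0]),np.sin(q[0]); return np.array([r*c1-dl*s1,r*s1+dl*c1,z])
f=lambda k:np.concatenate([(fk(q,k)-p) for q,p in D]+[1e-3*np.array([k[4],k[6]])])
s=least_squares(f,[.2,.4,.4,.25,0,.07,0]); K=s.x
if __name__=='__main__':
    np.set_printoptions(precision=4,suppress=True); print(K,abs(s.fun).max())
    # IK planar for tilt th(from down) 
    h,L1,L2,L3,r0,dl,ex=K
    for th in (50,60,70,80,90):
        for z in (.11,.265):
            for x in(.50,.53,.56):
                c=np.pi-np.radians(th)
                rt=np.sqrt(x*x-dl*dl)
                g=lambda q:[r0+L1*np.sin(q[0])+L2*np.sin(q[0]+q[1])+L3*np.sin(c)-rt,h+L1*np.cos(q[0])+L2*np.cos(q[0]+q[1])+L3*np.cos(c)-z]
                o=least_squares(g,[-.3,2.0],bounds=([-.68,.12],[2.1,2.68])); q2,q3=o.x
                print(th,z,x,'q2 %.2f q3 %.2f q5 %.2f err %.4f'%(q2,q3,c-q2-q3,np.linalg.norm(o.fun)))
E
python3 kin.py
```

```text
[0.162  0.4776 0.4991 0.323  0.0004 0.0787 0.0713] 0.0016289736928264131
50 0.11 0.5 q2 -0.33 q3 2.54 q5 0.06 err 0.0000
50 0.11 0.53 q2 -0.25 q3 2.48 q5 0.03 err 0.0000
50 0.11 0.56 q2 -0.17 q3 2.42 q5 0.01 err 0.0000
50 0.265 0.5 q2 -0.53 q3 2.31 q5 0.50 err 0.0000
50 0.265 0.53 q2 -0.45 q3 2.26 q5 0.46 err 0.0000
50 0.265 0.56 q2 -0.37 q3 2.22 q5 0.43 err 0.0000
60 0.11 0.5 q2 -0.31 q3 2.65 q5 -0.24 err 0.0000
60 0.11 0.53 q2 -0.22 q3 2.59 q5 -0.27 err 0.0000
60 0.11 0.56 q2 -0.14 q3 2.53 q5 -0.29 err 0.0000
60 0.265 0.5 q2 -0.60 q3 2.43 q5 0.26 err 0.0000
60 0.265 0.53 q2 -0.50 q3 2.39 q5 0.21 err 0.0000
60 0.265 0.56 q2 -0.42 q3 2.34 q5 0.17 err 0.0000
70 0.11 0.5 q2 -0.16 q3 2.68 q5 -0.60 err 0.0257
70 0.11 0.53 q2 -0.12 q3 2.67 q5 -0.64 err 0.0000
70 0.11 0.56 q2 -0.04 q3 2.61 q5 -0.65 err 0.0000
70 0.265 0.5 q2 -0.62 q3 2.55 q5 -0.01 err 0.0000
70 0.265 0.53 q2 -0.52 q3 2.50 q5 -0.07 err 0.0000
70 0.265 0.56 q2 -0.42 q3 2.46 q5 -0.11 err 0.0000
80 0.11 0.5 q2 0.11 q3 2.68 q5 -1.05 err 0.0491
80 0.11 0.53 q2 0.12 q3 2.68 q5 -1.05 err 0.0187
80 0.11 0.56 q2 0.14 q3 2.66 q5 -1.05 err 0.0000
80 0.265 0.5 q2 -0.58 q3 2.65 q5 -0.33 err 0.0000
80 0.265 0.53 q2 -0.47 q3 2.60 q5 -0.39 err 0.0000
80 0.265 0.56 q2 -0.37 q3 2.55 q5 -0.44 err 0.0000
90 0.11 0.5 q2 0.43 q3 2.68 q5 -1.54 err 0.0463
90 0.11 0.53 q2 0.39 q3 2.68 q5 -1.50 err 0.0171
90 0.11 0.56 q2 0.38 q3 2.65 q5 -1.46 err 0.0000
90 0.265 0.5 q2 -0.41 q3 2.68 q5 -0.70 err 0.0253
90 0.265 0.53 q2 -0.34 q3 2.68 q5 -0.77 err 0.0000
90 0.265 0.56 q2 -0.24 q3 2.62 q5 -0.81 err 0.0000
```

```bash
cat > kin2.py <<'E'
import numpy as np
from scipy.optimize import least_squares
from scipy.spatial.transform import Rotation as R
from kin import D,K
rz=lambda a:R.from_rotvec([0,0,a]); ry=lambda a:R.from_rotvec([0,a,0])
LO=np.array([-2.8,-.68,.12,-1.39,.16,-2.81]);HI=np.array([2.8,2.1,2.68,4.53,2.79,2.81])
def fk(q,k=K,full=False):
    h,L1,L2,L3,r0,dl,ex=k
    A=rz(q[0])*ry(q[1]); sh=np.array([0,0,h]); p=sh+rz(q[0]).apply([r0,dl,0])+A.apply([0,0,L1]); el=p
    A=A*ry(q[2]); p=p+A.apply([ex,0,L2]); w=p
    A=A*rz(q[3])*ry(q[4]); p=p+A.apply([0,0,L3]); A=A*rz(q[5])
    return (p,A,el,w) if full else (p,A)
def ik(p,zd,q0,w=.3,reg=0):
    f=lambda q:np.concatenate([fk(q)[0]-p,w*(fk(q)[1].apply([0,0,1])-zd),reg*(q-q0)])
    o=least_squares(f,np.clip(q0,LO+.02,HI-.02),bounds=(LO,HI)); return o.x,np.linalg.norm(f(o.x)[:6])
E
python3 - <<'E'
from kin2 import *
np.set_printoptions(precision=3,suppress=True)
Rs=[None,[[.3159,.9487,.0143],[.9477,-.3162,.0436],[.0459,-.0003,-.9989]],[[.3147,.9487,.0312],[.944,-.3163,.0936],[.0987,0,-.9951]]]
for (q,p),r in zip(D,Rs):
    a,A=fk(q); print(a-p); 
    if r is not None: print(A.as_matrix()-np.array(r))
from h import load,pt
P=np.load('top0_P.npy'); c=load('top0')
px=c['pixels'].astype(int)
for n,(u0,u1,v0,v1) in dict(bottle=(143,180,175,210),jar=(320,357,222,254),beaker=(326,364,258,295)).items():
    S=P[v0:v1,u0:u1].reshape(-1,3); S=S[(S[:,2]>.03)&(S[:,2]<.14)]; t=S[S[:,2]>S[:,2].max()-.012]; print(n,S[:,2].max(),t.mean(0),np.ptp(t,axis=0))
E
```

```text
[-0.002  0.001 -0.   ]
[-0.002  0.001  0.   ]
[[-0.632 -1.897 -0.   ]
 [-1.895  0.632 -0.   ]
 [-0.092  0.001 -0.   ]]
[-0.002  0.001 -0.   ]
[[-0.629 -1.897 -0.   ]
 [-1.888  0.633 -0.   ]
 [-0.197  0.    -0.   ]]
bottle 0.11903661497378415 [0.508 0.211 0.114] [0.024 0.024 0.011]
jar 0.07477164823663189 [ 0.406 -0.182  0.07 ] [0.049 0.051 0.012]
beaker 0.08423861335547225 [ 0.325 -0.191  0.079] [0.061 0.062 0.012]
```

```bash
cat > scan.py <<'E'
from kin2 import *
np.set_printoptions(precision=2,suppress=True)
hx=np.array([.983,-.183,0]);hy=np.array([.183,.983,0])
H0=np.array([.563,-.003,0]) # approx hood origin
rng=np.random.default_rng(0)
B=[(.508,.211,.115,.027),(.406,-.182,.07,.03),(.325,-.191,.08,.032)]
def clear(q):
    p,A,el,w=fk(q,full=True); z=A.apply([0,0,1]); m=9
    for a,b,rad in((p-.073*z,w,.05),(w,el,.06)):
        for t in np.linspace(0,1,12):
            x=a+(b-a)*t
            for bx,by,bh,br in B:
                dh=np.hypot(x[0]-bx,x[1]-by)-br-rad; dv=x[2]-bh-rad; m=min(m,max(dh,dv))
            m=min(m,x[2]-rad)
    return m
for yh in(-.08,0,.08):
  for az in range(-80,81,20):
    for th in (60,75,90):
      a,t=np.radians(az),np.radians(th); zd=np.array([np.sin(t)*np.cos(a),np.sin(t)*np.sin(a),-np.cos(t)])
      tip=H0+hx*-.02+hy*yh
      best=None
      for k in range(8):
        q0=rng.uniform(LO,HI)
        q1,e1=ik(tip+[0,0,.125],zd,q0)
        if e1>2e-3: continue
        q2,e2=ik(tip+[0,0,.255],zd,q1)
        if e2>2e-3 or abs(q2-q1).max()>1.5: continue
        c=min(clear(q1),clear(q2))
        if best is None or c>best[0]: best=(c,q1,q2)
      if best: print(yh,az,th,'clr %.3f'%best[0],best[1],best[2])
E
python3 scan.py
```

```text
-0.08 -80 60 clr 0.053 [ 0.24  0.29  1.87 -1.09  1.34  1.68] [ 0.24  0.12  1.76 -1.05  1.47  1.05]
-0.08 -80 75 clr 0.014 [ 0.3   0.43  1.88 -1.29  1.49  1.97] [ 0.3   0.23  1.81 -1.28  1.56  1.65]
-0.08 -60 60 clr 0.072 [ 0.21  0.11  2.09 -1.28  1.04 -2.03] [ 0.21 -0.08  1.96 -1.12  1.15 -0.75]
-0.08 -40 90 clr 0.065 [ 0.18  0.35  2.38  4.06  1.31 -0.26] [ 0.18 -0.06  2.35  4.21  1.07  0.99]
-0.08 -20 75 clr 0.060 [-0.22 -0.09  2.53  3.36  0.62  2.67] [-0.22 -0.47  2.41  3.99  0.17  1.66]
-0.08 -20 90 clr 0.060 [-0.21  0.27  2.56  3.29  1.26 -1.3 ] [-0.21 -0.29  2.52  3.36  0.68 -0.2 ]
-0.08 0 60 clr 0.042 [-0.61 -0.27  2.43  1.52  0.52  1.23] [-0.61 -0.5   2.26  0.95  0.66  2.05]
-0.08 0 75 clr 0.030 [-0.69 -0.1   2.55  2.15  0.83  2.44] [-0.69 -0.49  2.43  1.61  0.67  1.71]
-0.08 0 90 clr 0.024 [-0.73  0.27  2.58  2.39  1.35 -0.9 ] [-0.73 -0.31  2.54  2.17  0.94 -2.08]
-0.08 20 60 clr 0.042 [-0.83 -0.12  2.31  1.31  0.98  1.2 ] [-0.83 -0.34  2.16  1.11  1.11  0.44]
-0.08 20 90 clr -0.005 [-0.97  0.33  2.41  1.81  1.47  1.33] [-0.97 -0.1   2.39  1.74  1.38 -0.02]
-0.08 40 60 clr 0.
[... 3878 characters left out ...]
  1.46  1.21 -2.64]
0.08 40 90 clr -0.015 [-0.63  0.38  2.32  1.79  1.47  0.83] [-0.63  0.    2.3   1.73  1.39  1.09]
0.08 60 60 clr 0.087 [-0.55  0.16  2.03  1.12  1.3  -0.73] [-0.55 -0.02  1.91  1.06  1.44 -1.42]
0.08 60 75 clr 0.053 [-0.62  0.3   2.07  1.32  1.45  0.12] [-0.62  0.07  2.    1.29  1.53  0.12]
0.08 60 90 clr -0.015 [-0.65  0.49  2.08  1.47  1.64  1.34] [-0.65  0.21  2.06  1.49  1.66  0.64]
0.08 80 60 clr 0.096 [-0.51  0.33  1.8   0.96  1.55 -1.23] [-0.51  0.18  1.69  0.97  1.7  -1.3 ]
0.08 80 75 clr 0.059 [-0.57  0.47  1.81  1.11  1.68 -0.36] [-0.57  0.28  1.75  1.15  1.79 -1.26]
0.08 80 90 clr 0.021 [-0.59  0.62  1.81  1.25  1.83 -0.48] [-0.59  0.4   1.79  1.32  1.9  -0.9 ]
```

```bash
cat >> kin2.py <<'E'
def fkT(q): p,A=fk(q); return p,A*rz(np.pi)
def ikf(p,Rt,q0,w=.3):
    f=lambda q:np.concatenate([fkT(q)[0]-p,w*(Rt.inv()*fkT(q)[1]).as_rotvec()])
    o=least_squares(f,np.clip(q0,LO+1e-3,HI-1e-3),bounds=(LO,HI)); return o.x,np.linalg.norm(o.fun)
def ori(az,th,up=True):
    a,t=np.radians(az),np.radians(th); z=np.array([np.sin(t)*np.cos(a),np.sin(t)*np.sin(a),-np.cos(t)])
    x=np.array([np.sin(a),-np.cos(a),0]) if up else -np.array([np.sin(a),-np.cos(a),0])
    return R.from_matrix(np.stack([x,np.cross(z,x),z],1))
E
python3 - <<'E'
from kin2 import *
np.set_printoptions(precision=2,suppress=True)
hx=np.array([.983,-.183,0]);hy=np.array([.183,.983,0]);H0=np.array([.563,-.003,0])
rng=np.random.default_rng(1)
for up in(True,False):
 print('cam top',up,ori(15,75,up).as_matrix()[:,1])
 for az in(0,10,20,30):
  for th in(65,75,85):
   for yh in(.03,.07):
    tip=H0-.02*hx+yh*hy;Rt=ori(az,th,up);S=[]
    for k in range(12):
        q,e=ikf(tip+[0,0,.12],Rt,rng.uniform(LO,HI))
        if e<2e-3:
            q2,e2=ikf(tip+[0,0,.26],Rt,q)
            if e2<2e-3 and abs(q2-q).max()<1.2: S.append((q,q2)); break
    for s in S: print(az,th,yh,s[0],s[1])
E
```

```text
cam top True [-0.25 -0.07 -0.97]
0 75 0.03 [-0.21 -0.06  2.53  2.81  0.66 -1.36] [-0.21 -0.47  2.4   2.01  0.22 -0.5 ]
0 85 0.03 [-0.22  0.16  2.56  2.89  1.08 -1.47] [-0.22 -0.38  2.49  2.67  0.5  -1.17]
0 85 0.07 [-0.04  0.18  2.53  3.1   1.05 -1.55] [-0.04 -0.33  2.46  3.06  0.48 -1.5 ]
10 65 0.03 [-0.39 -0.19  2.45  1.91  0.53 -0.64] [-0.39 -0.47  2.29  1.14  0.56  0.24]
10 65 0.07 [-0.23 -0.17  2.44  2.11  0.43 -0.76] [-0.23 -0.45  2.28  1.06  0.42  0.37]
10 75 0.03 [-0.43 -0.05  2.52  2.27  0.8  -1.06] [-0.43 -0.46  2.4   1.66  0.58 -0.28]
10 75 0.07 [-0.26 -0.04  2.51  2.48  0.73 -1.17] [-0.26 -0.43  2.39  1.78  0.43 -0.35]
10 85 0.03 [-0.45  0.17  2.55  2.44  1.15 -1.3 ] [-0.45 -0.36  2.48  2.1   0.75 -0.74]
10 85 0.07 [-0.28  0.18  2.54  2.63  1.1  -1.37] [-0.28 -0.34  2.47  2.31  0.63 -0.89]
20 65 0.03 [-0.53 -0.13  2.41  1.65  0.78 -0.58] [-0.53 -0.41  2.25  1.23  0.84  0.02]
20 65 0.07 [-0.39 -0.13  2.41  1.76  0.67 -0.6 ] [-0.39 -0.41  2.25  1.22  0.71  0.09]
20 75 0.03 [-0.59  0.    2.47  1.92  0.98 -0.92] [-0.59 -0.38  2.35  1.55  0.89 -0.31]
20 75 0.07 [-0.44 -0.    2
[... 1215 characters left out ...]
.4 ]
10 85 0.07 [-0.28  0.18  2.54  2.63  1.1   1.77] [-0.28 -0.34  2.47  2.31  0.63  2.25]
20 75 0.07 [-0.44 -0.    2.47  2.07  0.9   2.17] [-0.44 -0.38  2.36  1.63  0.76  2.81]
20 85 0.03 [-0.62  0.2   2.49  2.09  1.25  1.95] [-0.62 -0.28  2.43  1.85  1.03  2.51]
20 85 0.07 [-0.47  0.2   2.5   2.24  1.19  1.91] [-0.47 -0.29  2.43  1.96  0.9   2.46]
30 75 0.03 [-0.68  0.08  2.39  1.69  1.14  2.27] [-0.68 -0.26  2.28  1.48  1.14  2.77]
30 75 0.07 [-0.56  0.07  2.4   1.79  1.07  2.25] [-0.56 -0.28  2.29  1.52  1.03  2.78]
30 85 0.03 [-0.72  0.26  2.4   1.83  1.34  2.04] [-0.72 -0.17  2.35  1.69  1.25  2.53]
30 85 0.07 [-0.59  0.25  2.42  1.94  1.29  2.01] [-0.59 -0.19  2.36  1.77  1.15  2.51]
```

```bash
python3 - <<'E'
from h import *
s=get_state(); p=s['position']; np.set_printoptions(precision=3,suppress=True)
for t in([.25,.45,.6],[.50,.12,.66]): print(np.array(t)-p, totool(np.array(t)-p,s))
E
```

```text
[ 0.011 -0.265  0.407] [-0.206  0.095 -0.429]
[ 0.261 -0.595  0.467] [-0.433  0.436 -0.512]
```

>>> move_arm([
  [-0.026,0.012,-0.054,1.3,255],
  [-0.052,0.024,-0.107,2.6,255],
  [-0.078,0.036,-0.161,3.9,255],
  [-0.104,0.048,-0.215,5.2,255],
  [-0.13,0.06,-0.268,6.5,255],
  [-0.156,0.072,-0.322,7.8,255],
  [-0.182,0.084,-0.376,9.1,255],
  [-0.206,0.095,-0.429,10.4,255],
  [-0.235,0.14,-0.44,11.7,255],
  [-0.265,0.185,-0.45,13.0,255],
  [-0.295,0.23,-0.465,14.3,255],
  [-0.325,0.275,-0.475,15.6,255],
  [-0.355,0.32,-0.485,16.9,255],
  [-0.39,0.37,-0.5,18.2,255],
  [-0.42,0.41,-0.51,18.3,255],
  [-0.433,0.436,-0.512,18.3,255],
  [-0.433,0.436,-0.512,18.3,255],
])

```text
time: 4.53
position: [0.5024, 0.1202, 0.6585]
orientation: [0.792, -0.608, -0.017, -0.046]
ft_force: [-0.1, -0.1, -0.1]
gripper_width: -0.0001
```

```bash
python3 -c "
from h import *
show(); print(totool([.6,.1,.8]),totool([.97,.21,0]))"
```

```text
4.525 p [0.5024 0.1202 0.6585] 
R
 [[ 0.2601 -0.9651  0.0296]
 [-0.962  -0.2564  0.0938]
 [-0.083  -0.0529 -0.9951]] 
j [0.0266 0.3087 0.3167 0.1516 2.4784 1.4569] F [-0.0512 -0.0569 -0.1235] -0.00010440839250709805
[-0.0065 -0.647  -0.769 ] [ 0.0503 -0.99    0.0484]
```

>>> move_arm([
  [0.01,-0.15,-0.1,0,255],
  [0.02,-0.3,-0.2,0,255],
])

```text
time: 4.78
position: [0.5509, 0.1272, 0.6532]
orientation: [0.793, -0.607, -0.01, -0.057]
ft_force: [-0.3, 0.2, -0.0]
gripper_width: 0.0
```

```bash
cat >> h.py <<'E'
def tilt():
    s=get_state(); z=Ro.from_quat(s['orientation']).apply([0,0,1]); np.set_printoptions(precision=3,suppress=True)
    print('t %.2f'%s['time'],'p',s['position'],'tilt %.1f az %.1f'%(np.degrees(np.arccos(-z[2])),np.degrees(np.arctan2(z[1],z[0]))),'j',s['joints'])
    return s
E
python3 -c "
from h import *
tilt()"
```

```text
t 4.78 p [0.551 0.127 0.653] tilt 6.7 az 62.0 j [0.032 0.446 0.126 0.17  2.504 1.48 ]
```

>>> move_arm([
  [0.02,-0.6,0,0,255],
])

```text
time: 4.9
position: [0.5886, 0.1374, 0.6349]
orientation: [0.792, -0.607, 0.001, -0.07]
ft_force: [-0.3, -0.2, 0.8]
gripper_width: -0.0004
```

```bash
python3 -c "
from h import *
tilt()"
```

```text
t 4.90 p [0.589 0.137 0.635] tilt 8.0 az 51.4 j [0.046 0.484 0.121 0.162 2.438 1.482]
```

>>> move_arm([
  [0.0,-0.3,-0.6,0,255],
])

```text
time: 5.03
position: [0.5848, 0.1339, 0.6431]
orientation: [0.791, -0.607, 0.006, -0.079]
ft_force: [-1.0, 0.1, -0.0]
gripper_width: 0.0003
```

```bash
python3 -c "
from h import *
tilt()"
```

```text
t 5.03 p [0.585 0.134 0.643] tilt 9.1 az 47.9 j [0.035 0.468 0.126 0.174 2.43  1.482]
```

>>> move_arm([
  [0.0,-0.4,-0.6,0,255],
  [0.0,-0.4,-0.6,0,255],
  [0.0,-0.4,-0.6,0,255],
  [0.0,-0.4,-0.6,0,255],
])

```text
time: 5.52
position: [0.5662, 0.1237, 0.6669]
orientation: [0.789, -0.607, 0.018, -0.094]
ft_force: [-0.0, 0.2, 0.5]
gripper_width: -0.0004
```

```bash
python3 -c "
from h import *
tilt()"
```

```text
t 5.53 p [0.566 0.124 0.667] tilt 11.0 az 41.5 j [0.012 0.43  0.122 0.193 2.435 1.479]
```

>>> move_arm([
  [0.0,-0.6,-0.3,0,255],
])

```text
time: 5.65
position: [0.5874, 0.1295, 0.6614]
orientation: [0.787, -0.606, 0.028, -0.107]
ft_force: [0.7, 0.4, 0.5]
gripper_width: 0.0003
```

>>> move_arm([
  [0.0,-0.6,-0.3,0,255],
])

```text
time: 5.78
position: [0.6088, 0.1349, 0.6552]
orientation: [0.786, -0.606, 0.037, -0.119]
ft_force: [0.6, -0.1, -1.0]
gripper_width: -0.0003
```

>>> move_arm([
  [0.0,-0.6,-0.3,0,255],
])

```text
time: 5.9
position: [0.627, 0.1395, 0.6522]
orientation: [0.784, -0.605, 0.047, -0.133]
ft_force: [-0.0, -0.5, -0.7]
gripper_width: -0.0002
```

>>> move_arm([
  [0.0,-0.6,-0.4,0,255],
])

```text
time: 6.02
position: [0.6381, 0.1416, 0.655]
orientation: [0.781, -0.604, 0.057, -0.147]
ft_force: [-1.1, 0.7, 0.1]
gripper_width: -0.0004
```

>>> move_arm([
  [0.0,-0.6,-0.4,0,255],
])

```text
time: 6.15
position: [0.6469, 0.1431, 0.6611]
orientation: [0.778, -0.603, 0.069, -0.162]
ft_force: [-0.1, -0.9, -0.2]
gripper_width: -0.0002
```

```bash
python3 -c "
from h import *
tilt()"
```

```text
t 6.15 p [0.647 0.143 0.661] tilt 20.3 az 29.2 j [0.022 0.467 0.122 0.206 2.227 1.493]
```

>>> move_arm([
  [0.0,-0.6,-0.2,0,255],
])

```text
time: 6.28
position: [0.666, 0.1482, 0.6598]
orientation: [0.775, -0.601, 0.08, -0.177]
ft_force: [0.2, -0.1, 0.3]
gripper_width: -0.0003
```

>>> move_arm([
  [0.0,-0.6,-0.2,0,255],
])

```text
time: 6.4
position: [0.685, 0.1528, 0.6579]
orientation: [0.772, -0.6, 0.091, -0.191]
ft_force: [0.2, 0.8, 0.3]
gripper_width: -0.0002
```

>>> move_arm([
  [0.0,-0.6,-0.2,0,255],
])

```text
time: 6.52
position: [0.7015, 0.1568, 0.6586]
orientation: [0.768, -0.598, 0.102, -0.205]
ft_force: [-0.3, 0.7, -0.6]
gripper_width: -0.0001
```

>>> move_arm([
  [0.0,-0.6,-0.2,0,255],
])

```text
time: 6.65
position: [0.7161, 0.16, 0.6616]
orientation: [0.764, -0.596, 0.113, -0.22]
ft_force: [0.7, -0.6, -0.5]
gripper_width: -0.0001
```

>>> move_arm([
  [0.0,-0.6,-0.2,0,255],
])

```text
time: 6.78
position: [0.7289, 0.1627, 0.6663]
orientation: [0.759, -0.593, 0.125, -0.236]
ft_force: [-0.1, -0.6, -0.4]
gripper_width: -0.0004
```

>>> move_arm([
  [0.0,-0.6,-0.2,0,255],
])

```text
time: 6.9
position: [0.7401, 0.1647, 0.6729]
orientation: [0.755, -0.591, 0.137, -0.251]
ft_force: [0.8, -0.3, 0.5]
gripper_width: -0.0001
```

```bash
python3 -c "
from h import *
tilt()"
```

```text
t 6.90 p [0.74  0.165 0.673] tilt 33.2 az 23.4 j [0.031 0.504 0.122 0.22  1.96  1.501]
```

>>> move_arm([
  [0.0,-0.6,-0.1,0,255],
])

```text
time: 7.02
position: [0.756, 0.1685, 0.6765]
orientation: [0.749, -0.588, 0.149, -0.267]
ft_force: [0.2, 0.3, 0.0]
gripper_width: 0.0002
```

>>> move_arm([
  [0.0,-0.6,-0.1,0,255],
])

```text
time: 7.15
position: [0.7711, 0.1717, 0.68]
orientation: [0.744, -0.585, 0.16, -0.282]
ft_force: [0.5, -0.6, -0.3]
gripper_width: -0.0003
```

>>> move_arm([
  [0.0,-0.6,-0.1,0,255],
])

```text
time: 7.28
position: [0.7838, 0.1743, 0.6862]
orientation: [0.738, -0.581, 0.172, -0.297]
ft_force: [-0.8, 0.7, 0.1]
gripper_width: -0.0002
```

>>> move_arm([
  [0.0,-0.6,-0.1,0,255],
])

```text
time: 7.4
position: [0.7945, 0.1761, 0.6944]
orientation: [0.732, -0.577, 0.184, -0.312]
ft_force: [-0.9, 0.6, -0.4]
gripper_width: -0.0006
```

>>> move_arm([
  [0.0,-0.6,-0.1,0,255],
])

```text
time: 7.52
position: [0.8034, 0.1773, 0.7043]
orientation: [0.725, -0.573, 0.196, -0.327]
ft_force: [-0.2, -0.0, -0.1]
gripper_width: 0.0003
```

>>> move_arm([
  [0.0,-0.6,-0.1,0,255],
])

```text
time: 7.65
position: [0.8104, 0.1778, 0.7158]
orientation: [0.718, -0.569, 0.208, -0.343]
ft_force: [0.3, -0.2, 1.2]
gripper_width: -0.0
```

>>> move_arm([
  [0.0,-0.6,-0.1,0,255],
])

```text
time: 7.78
position: [0.8158, 0.1778, 0.7287]
orientation: [0.711, -0.565, 0.22, -0.358]
ft_force: [-0.0, -0.7, -0.7]
gripper_width: -0.0002
```

>>> move_arm([
  [0.0,-0.6,-0.1,0,255],
])

```text
time: 7.9
position: [0.8195, 0.1772, 0.743]
orientation: [0.703, -0.56, 0.231, -0.373]
ft_force: [-0.1, 0.2, 0.6]
gripper_width: -0.0
```

```bash
python3 -c "
from h import *
tilt()"
```

```text
t 7.90 p [0.819 0.177 0.743] tilt 52.0 az 19.6 j [0.026 0.506 0.122 0.249 1.629 1.503]
```

>>> move_arm([
  [0.0,-0.6,0.0,0,255],
])

```text
time: 8.02
position: [0.8283, 0.1785, 0.7539]
orientation: [0.695, -0.555, 0.244, -0.388]
ft_force: [0.1, 0.2, -1.0]
gripper_width: 0.0001
```

>>> move_arm([
  [0.0,-0.6,0.0,0,255],
])

```text
time: 8.15
position: [0.8363, 0.1793, 0.7641]
orientation: [0.687, -0.55, 0.255, -0.402]
ft_force: [-0.1, -0.2, -0.6]
gripper_width: 0.0
```

>>> move_arm([
  [0.0,-0.6,0.1,0,255],
])

```text
time: 8.28
position: [0.8486, 0.1819, 0.772]
orientation: [0.678, -0.544, 0.266, -0.417]
ft_force: [-0.4, 0.2, -0.8]
gripper_width: 0.0002
```

>>> move_arm([
  [0.0,-0.6,0.1,0,255],
])

```text
time: 8.4
position: [0.8598, 0.1839, 0.7793]
orientation: [0.67, -0.538, 0.277, -0.43]
ft_force: [0.2, 0.0, -0.5]
gripper_width: -0.0002
```

>>> move_arm([
  [0.0,-0.6,0.1,0,255],
])

```text
time: 8.52
position: [0.8683, 0.185, 0.7893]
orientation: [0.661, -0.533, 0.288, -0.444]
ft_force: [0.6, 0.7, -0.2]
gripper_width: -0.0002
```

>>> move_arm([
  [0.0,-0.6,0.2,0,255],
])

```text
time: 8.65
position: [0.8807, 0.1879, 0.7963]
orientation: [0.651, -0.526, 0.299, -0.458]
ft_force: [0.4, -0.2, 0.7]
gripper_width: -0.0001
```

>>> move_arm([
  [0.0,-0.6,0.2,0,255],
])

```text
time: 8.78
position: [0.8922, 0.1901, 0.8025]
orientation: [0.642, -0.52, 0.309, -0.471]
ft_force: [-0.0, -0.5, -0.1]
gripper_width: 0.0001
```

>>> move_arm([
  [0.0,-0.6,0.2,0,255],
])

```text
time: 8.9
position: [0.9007, 0.1914, 0.8113]
orientation: [0.632, -0.514, 0.32, -0.483]
ft_force: [0.7, -0.4, -0.5]
gripper_width: -0.0001
```

>>> move_arm([
  [0.0,-0.6,0.2,0,255],
])

```text
time: 9.02
position: [0.907, 0.192, 0.8217]
orientation: [0.623, -0.507, 0.33, -0.496]
ft_force: [-0.1, -0.4, 0.8]
gripper_width: 0.0002
```

>>> move_arm([
  [0.0,-0.6,0.2,0,255],
])

```text
time: 9.15
position: [0.9112, 0.1918, 0.8335]
orientation: [0.613, -0.501, 0.34, -0.508]
ft_force: [0.5, -0.5, 1.1]
gripper_width: 0.0
```

```bash
python3 -c "
from h import *
tilt();show()"
```

```text
t 9.15 p [0.911 0.192 0.833] tilt 75.4 az 17.0 j [0.039 0.55  0.122 0.27  1.176 1.494]
9.15 p [0.9112 0.1918 0.8335] 
R
 [[ 0.2674 -0.2684  0.9254]
 [-0.9591  0.0183  0.2825]
 [-0.0928 -0.9631 -0.2525]] 
j [0.0389 0.5499 0.1221 0.2701 1.1756 1.4943] F [ 0.4664 -0.4828  1.1393] 4.986845877057953e-05
```

>>> move_arm([
  [0.0,-0.6,0.2,0,255],
])

```text
time: 9.28
position: [0.9133, 0.1911, 0.8465]
orientation: [0.603, -0.494, 0.349, -0.52]
ft_force: [0.2, -0.1, -0.3]
gripper_width: -0.0001
```

>>> move_arm([
  [0.0,-0.6,0.2,0,255],
])

```text
time: 9.4
position: [0.9136, 0.1897, 0.8607]
orientation: [0.593, -0.487, 0.359, -0.532]
ft_force: [0.1, 0.4, 0.5]
gripper_width: -0.0002
```

>>> move_arm([
  [0.0,-0.6,0.2,0,255],
])

```text
time: 9.52
position: [0.912, 0.1877, 0.8757]
orientation: [0.583, -0.48, 0.368, -0.543]
ft_force: [0.0, 0.4, 0.4]
gripper_width: -0.0002
```

```bash
cat > path.py <<'E'
from kin2 import *
from h import get_state
np.set_printoptions(precision=3,suppress=True)
B=[(.508,.211,.115,.027),(.406,-.182,.07,.03),(.325,-.191,.08,.032)]
hx=np.array([.983,-.183,0]);hy=np.array([.183,.983,0]);H0=np.array([.563,-.003,0])
def run(wps,q,Rt,n=14):
    p0=fkT(q)[0]
    for w in wps:
        w=np.array(w)
        for t in np.linspace(0,1,n)[1:]:
            qn,e=ikf(p0+(w-p0)*t,Rt,q)
            if e>3e-3 or abs(qn-q).max()>.5: print('  bad',t,e,qn,abs(qn-q).max())
            q=qn
        p,A,el,wr=fk(q,full=True)
        print(w,'q',q,'wrist',wr,'elbow',el); p0=w
    return q
E
python3 - <<'E'
from h import *
s=tilt();show()
from path import *
Rt=R.from_quat(s['orientation']); q=np.array(s['joints']); print(fkT(q)[0],(Rt.inv()*fkT(q)[1]).magnitude())
tip=H0+hy*.05
for W in ([[.75,.1,.85],[.45,.0,.8],[.42,-.02,.5],[.42,-.02,.2],tip-.09*hx+[0,0,.12],tip-.02*hx+[0,0,.12],tip-.02*hx+[0,0,.26]],):
    run(W,q,Rt)
E
```

```text
t 9.53 p [0.912 0.188 0.876] tilt 81.9 az 16.4 j [0.034 0.54  0.122 0.284 1.072 1.49 ]
9.525 p [0.912  0.1877 0.8757] 
R
 [[ 0.2678 -0.1606  0.95  ]
 [-0.959   0.0505  0.2789]
 [-0.0927 -0.9857 -0.1405]] 
j [0.0345 0.54   0.122  0.2839 1.0716 1.4898] F [0.0166 0.4439 0.4377] -0.0001824485406372358
[0.913 0.19  0.876] 3.554447978966673e-16
[0.75 0.1  0.85] q [-0.156  0.003  0.894  0.564  0.913  1.229] wrist [0.443 0.01  0.895] elbow [0.014 0.077 0.64 ]
[0.45 0.   0.8 ] q [-1.046 -0.59   1.414  1.304  1.494  0.867] wrist [ 0.143 -0.09   0.845] elbow [-0.065  0.269  0.559]
  bad 0.3076923076923077 0.005297466284477628 [-1.111 -0.68   1.65   1.356  1.521  0.714] 0.04591111476224086
  bad 0.38461538461538464 0.012371489514857484 [-1.118 -0.68   1.691  1.364  1.534  0.672] 0.041707214699642225
  bad 0.46153846153846156 0.018807214365309213 [-1.127 -0.68   1.734  1.372  1.548  0.628] 0.04383673243281294
  bad 0.5384615384615385 0.024569213083828503 [-1.137 -0.68   1.779  1.381  1.561  0.582] 0.0458550400923603
  bad 0.6153846153846154 0.029624189687681452 [-1.148 -0.68   1.826  1.39   1.574
[... 2787 characters left out ...]
41176
  bad 0.6923076923076923 0.007404975213601659 [-0.811 -0.204  2.68   1.851  1.173 -0.831] 0.06425126331803277
  bad 0.7692307692307693 0.006028522181626417 [-0.759 -0.159  2.68   1.919  1.157 -0.89 ] 0.0677844268151635
  bad 0.8461538461538463 0.004087289553604582 [-0.708 -0.114  2.68   1.989  1.147 -0.95 ] 0.06999247897958405
[0.484 0.063 0.12 ] q [-0.609 -0.024  2.676  2.127  1.143 -1.062] wrist [ 0.177 -0.027  0.165] elbow [0.036 0.071 0.639]
[0.552 0.05  0.12 ] q [-0.484  0.117  2.518  2.247  1.084 -1.084] wrist [ 0.246 -0.04   0.165] elbow [0.086 0.044 0.636]
[0.552 0.05  0.26 ] q [-0.484 -0.356  2.432  1.882  0.809 -0.478] wrist [ 0.246 -0.04   0.305] elbow [-0.11   0.147  0.61 ]
```

```bash
python3 - <<'E'
from h import *
s=get_state()
from path import *
Rt=R.from_quat(s['orientation']); q=np.array(s['joints'])
hp=lambda x,y,z:H0+hx*x+hy*y+[0,0,z]
for yh in(-.03,-.06,-.1):
    print('yh',yh)
    run([[.75,.1,.85],[.6,-.15,.75],[.48,-.3,.6],[.46,-.28,.35],[.46,-.15,.2],hp(-.075,yh,.118),hp(-.02,yh+.04,.118),hp(-.02,yh+.04,.26),hp(-.02,yh+.04,.22),hp(-.075,yh,.22)],q,Rt,8)
E
```

```text
yh -0.03
[0.75 0.1  0.85] q [-0.156  0.003  0.894  0.564  0.913  1.229] wrist [0.443 0.01  0.895] elbow [0.014 0.077 0.64 ]
[ 0.6  -0.15  0.75] q [-0.895 -0.222  1.312  1.256  1.299  0.646] wrist [ 0.293 -0.24   0.795] elbow [-0.004  0.131  0.628]
[ 0.48 -0.3   0.6 ] q [-1.339 -0.179  1.581  1.44   1.646  0.254] wrist [ 0.173 -0.39   0.645] elbow [0.057 0.1   0.632]
[ 0.46 -0.28  0.35] q [-1.376 -0.105  2.034  1.407  1.606 -0.273] wrist [ 0.153 -0.37   0.395] elbow [0.068 0.064 0.637]
[ 0.46 -0.15  0.2 ] q [-1.283 -0.091  2.411  1.469  1.473 -0.65 ] wrist [ 0.153 -0.24   0.245] elbow [0.063 0.064 0.638]
[ 0.484 -0.019  0.118] q [-0.94   0.051  2.61   1.815  1.288 -1.007] wrist [ 0.177 -0.109  0.163] elbow [0.078 0.026 0.639]
[0.545 0.01  0.118] q [-0.641  0.129  2.512  2.092  1.15  -1.043] wrist [ 0.238 -0.08   0.163] elbow [0.097 0.026 0.636]
[0.545 0.01  0.26 ] q [-0.641 -0.348  2.428  1.779  0.943 -0.436] wrist [ 0.238 -0.08   0.305] elbow [-0.083  0.16   0.611]
[0.545 0.01  0.22 ] q [-0.641 -0.242  2.467  1.877  0.979 -0.607] wrist [ 0.238 -0.08   0.265] elbow [-0.044  0.131  0.6
[... 1909 characters left out ...]
9  1.473 -0.65 ] wrist [ 0.153 -0.24   0.245] elbow [0.063 0.064 0.638]
[ 0.471 -0.088  0.118] q [-1.156  0.113  2.533  1.617  1.386 -0.977] wrist [ 0.164 -0.178  0.163] elbow [ 0.094 -0.018  0.636]
[ 0.532 -0.058  0.118] q [-0.878  0.159  2.471  1.863  1.251 -0.984] wrist [ 0.225 -0.148  0.163] elbow [ 0.109 -0.008  0.634]
[ 0.532 -0.058  0.26 ] q [-0.878 -0.29   2.391  1.656  1.149 -0.426] wrist [ 0.225 -0.148  0.305] elbow [-0.026  0.155  0.62 ]
[ 0.532 -0.058  0.22 ] q [-0.878 -0.188  2.428  1.716  1.165 -0.577] wrist [ 0.225 -0.148  0.265] elbow [0.004 0.119 0.631]
[ 0.471 -0.088  0.22 ] q [-1.156 -0.271  2.486  1.534  1.384 -0.538] wrist [ 0.164 -0.178  0.265] elbow [0.021 0.149 0.622]
```

```bash
python3 - <<'E'
from h import *
s=get_state(); p=s['position']; a=p
for w in([.75,.1,.85],[.6,-.15,.75],[.48,-.3,.6],[.46,-.28,.35],[.46,-.15,.22]):
    w=np.array(w); print(w,'dist %.3f'%np.linalg.norm(w-a),totool(w-p,s)); a=w
E
```

```text
[0.75 0.1  0.85] dist 0.186 [ 0.04308764  0.04691604 -0.17474125]
[ 0.6  -0.15  0.75] dist 0.308 [ 0.25194073  0.15695646 -0.3729116 ]
[ 0.48 -0.3   0.6 ] dist 0.244 [ 0.37756571  0.31651411 -0.50766961]
[ 0.46 -0.28  0.35] dist 0.252 [ 0.37621671  0.56716784 -0.4859696 ]
[ 0.46 -0.15  0.22] dist 0.184 [ 0.26360429  0.70187576 -0.43145152]
```

>>> move_arm([
  [0.011,0.012,-0.044,-0.2,255],
  [0.022,0.023,-0.087,-0.4,255],
  [0.032,0.035,-0.131,-0.6,255],
  [0.043,0.047,-0.175,-0.67,255],
  [0.078,0.065,-0.208,-0.67,255],
  [0.113,0.084,-0.241,-0.67,255],
  [0.148,0.102,-0.274,-0.67,255],
  [0.182,0.12,-0.307,-0.67,255],
  [0.217,0.139,-0.34,-0.67,255],
  [0.252,0.157,-0.373,-0.67,255],
  [0.277,0.189,-0.4,-0.67,255],
  [0.302,0.221,-0.427,-0.67,255],
  [0.327,0.253,-0.454,-0.67,255],
  [0.353,0.285,-0.481,-0.67,255],
  [0.378,0.317,-0.508,-0.67,255],
  [0.378,0.317,-0.508,-0.67,255],
])

```text
time: 11.52
position: [0.4784, -0.3033, 0.5977]
orientation: [0.604, -0.455, 0.392, -0.524]
ft_force: [0.8, 0.0, 0.3]
gripper_width: 0.0001
```

```bash
python3 - <<'E'
from h import *
s=tilt(); show(s); p=s['position']; a=p
for w in([.46,-.28,.35],[.46,-.15,.22]):
    w=np.array(w); print(w,'dist %.3f'%np.linalg.norm(w-a),totool(w-p,s)); a=w
E
```

```text
t 11.53 p [ 0.478 -0.303  0.598] tilt 81.8 az 16.2 j [-1.338 -0.175  1.58   1.437  1.643  0.161]
11.525 p [ 0.4784 -0.3033  0.5977] 
R
 [[ 0.2778 -0.1385  0.9506]
 [-0.9606 -0.0362  0.2755]
 [-0.0038 -0.9897 -0.1431]] 
j [-1.3382 -0.1749  1.5798  1.437   1.6428  0.1613] F [0.7686 0.002  0.3306] 0.00010473476197957273
[ 0.46 -0.28  0.35] dist 0.249 [-0.0266  0.2469  0.0244]
[ 0.46 -0.15  0.22] dist 0.184 [-0.151   0.3708  0.0788]
```

Works as modelled. Now down and left, stopping in front of the lip, then look.

>>> move_arm([
  [-0.005,0.049,0.005,0,255],
  [-0.011,0.099,0.01,0,255],
  [-0.016,0.148,0.015,0,255],
  [-0.021,0.198,0.02,0,255],
  [-0.027,0.247,0.024,0,255],
  [-0.058,0.278,0.038,0,255],
  [-0.089,0.309,0.052,0,255],
  [-0.12,0.34,0.065,0,255],
  [-0.151,0.371,0.079,0,255],
  [-0.151,0.371,0.079,0,255],
])

```text
time: 12.78
position: [0.4609, -0.1465, 0.2203]
orientation: [0.605, -0.453, 0.391, -0.524]
ft_force: [0.9, -0.2, 0.1]
gripper_width: 0.0
```

```bash
python3 - <<'E'
from h import *
s=tilt(); show(s)
for n in('wrist','top','scene'): snap(n,n+'1')
E
```

```text
t 12.78 p [ 0.461 -0.146  0.22 ] tilt 81.7 az 16.5 j [-1.267 -0.157  2.399  1.468  1.468 -0.662]
12.775 p [ 0.4609 -0.1465  0.2203] 
R
 [[ 0.2831 -0.1387  0.949 ]
 [-0.9591 -0.0392  0.2804]
 [-0.0017 -0.9896 -0.1441]] 
j [-1.2666 -0.1574  2.3987  1.4675  1.468  -0.6622] F [ 0.9351 -0.2242  0.1447] 2.5307345043258312e-05
```

View pics/wrist1.png

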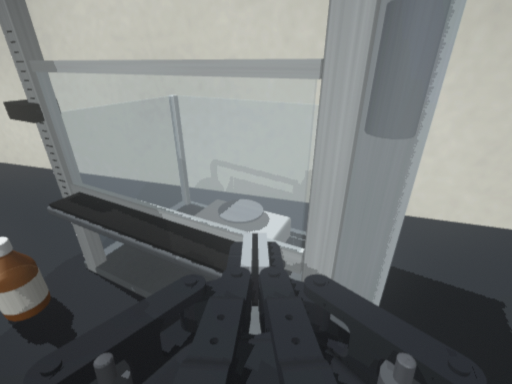

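View pics/top1.png

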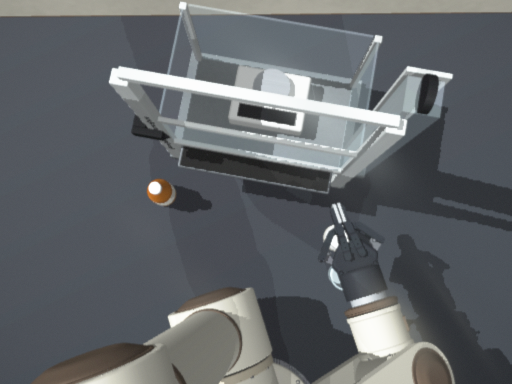

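View pics/scene1.png

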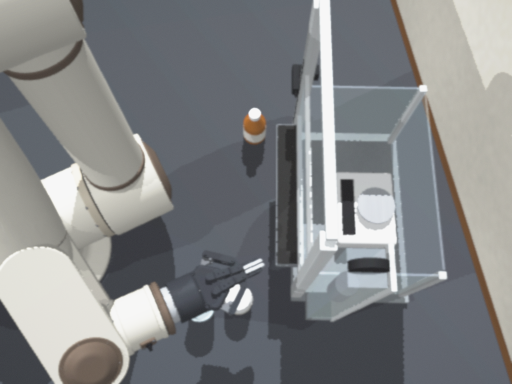

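The wrist view shows the lip from (50,205) to (300,250), the clip at (25,108) and the bottle at (20,280). All three bystanders stand untouched, and the closed fingers hover above the jar. Now I'll refine the mark height.

```bash
python3 - <<'E'
from h import *
np.set_printoptions(precision=4,suppress=True)
c=load('top1'); P=np.load('top0_P.npy'); 
def pts(c,wrist=False):
    r=c['range_z']; vv,uu=np.mgrid[:384,:512]
    K=np.stack([(uu-c['cx'])/c['fx'],(vv-c['cy'])/c['fy'],np.ones_like(r)],-1)*r[...,None]
    if not wrist: return (K-c['t'])@c['R']
    T=c['T_tool_cam']; s=c['state']; q=Ro.from_quat(s['orientation']).as_matrix()
    return (K@T[:3,:3].T+T[:3,3])@q.T+s['position']
for n in('top0','scene0','top1','scene1','wrist1'):
    c=load(n); P=pts(c,'wrist' in n); px=c['pixels'].astype(int)
    m=(px.max(-1)<70)&(P[...,2]>.2)&(P[...,2]<.32)&(P[...,1]>.15)&(P[...,1]<.24)&(P[...,0]>.53)&(P[...,0]<.67)&(c['range_z']>0)
    S=P[m]; print(n,len(S),'z pct',np.percentile(S[:,2],[2,10,50,90,98]),'hood');
    R2=np.array([[.983,-.183],[.183,.983]]); hc=(S[:,:2]-[.563,-.003])@R2.T
    print('  hx',np.percentile(hc[:,0],[2,98]),'hy',np.percentile(hc[:,1],[1,2,98]))
    t=S[hc[:,1]<np.percentile(hc[:,1],6)]; print('  tip-ish',t.mean(0),t[:,2].std())
    m2=(P[...,2]>.14)&(P[...,2]<.17)&(px.max(-1)<75)&(c['range_z']>0); L=P[m2]; h=(L[:,:2]-[.563,-.003])@R2.T
    k=(abs(h[:,1])<.14)&(h[:,0]<0)&(h[:,0]>-.05); print('  lip top z',np.median(L[k,2]),k.sum(),np.percentile(h[k,0],[2,98]))
c=load('wrist1'); cv2.imwrite('pics/wclip.png',cv2.resize(c['pixels'][70:230,0:110,::-1],None,fx=3.75,fy=3.75,interpolation=cv2.INTER_CUBIC))
c=load('top0'); cv2.imwrite('pics/tclip.png',cv2.resize(c['pixels'][105:155,120:190,::-1],None,fx=10,fy=10,interpolation=cv2.INTER_CUBIC))
c=load('scene0'); cv2.imwrite('pics/sclip.png',cv2.resize(c['pixels'][50:110,280:340,::-1],None,fx=9,fy=9,interpolation=cv2.INTER_CUBIC))
E
```

```text
top0 410 z pct [0.2563 0.2653 0.2739 0.2763 0.2774] hood
  hx [-0.0201  0.0076] hy [0.161  0.1631 0.2238]
  tip-ish [0.5795 0.1606 0.2675] 0.00212299680233904
  lip top z 0.15814173146525395 2636 [-0.0423 -0.0054]
scene0 83 z pct [0.2592 0.2639 0.2701 0.276  0.2776] hood
  hx [-0.0191  0.0327] hy [0.1593 0.16   0.2031]
  tip-ish [0.5796 0.1567 0.2675] 0.0005755742263637265
  lip top z 0.1586976705980994 1333 [-0.0363 -0.0046]
top1 424 z pct [0.2563 0.265  0.2744 0.2766 0.2783] hood
  hx [-0.0202  0.007 ] hy [0.161  0.163  0.2235]
  tip-ish [0.5792 0.1609 0.2672] 0.002467114185897094
  lip top z 0.15814500306289278 2676 [-0.0429 -0.0053]
scene1 140 z pct [0.2589 0.2663 0.2737 0.2767 0.2786] hood
  hx [-0.0191  0.0319] hy [0.1598 0.1612 0.217 ]
  tip-ish [0.5803 0.1578 0.2676] 0.0015283856522983654
  lip top z 0.15876495696256573 2213 [-0.0385 -0.0049]
wrist1 592 z pct [0.2563 0.2583 0.2671 0.2751 0.2766] hood
  hx [-0.0198 -0.0077] hy [0.1582 0.1597 0.2187]
  tip-ish [0.5788 0.1574 0.2662] 0.001994096963361138
  lip top z 0.15962395741940655 5278 [-0.0459 -0.0054]
```

View pics/wclip.png

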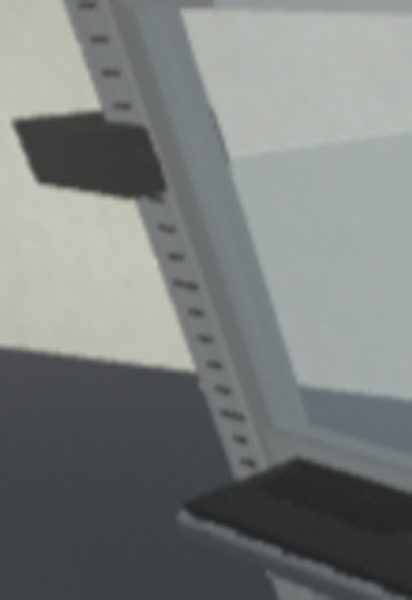

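View pics/tclip.png

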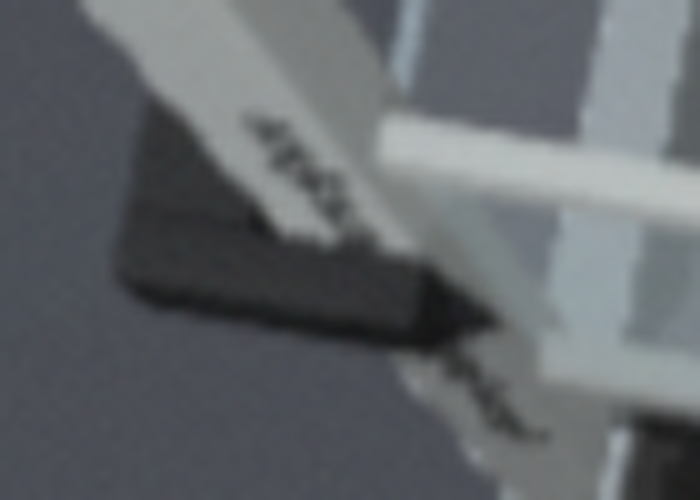

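View pics/sclip.png

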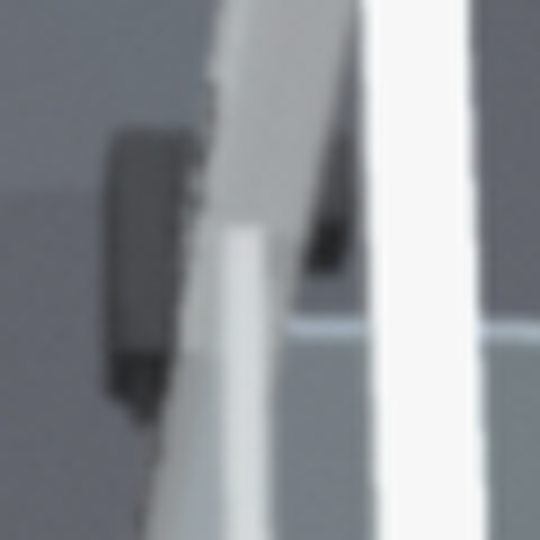

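```bash
python3 - <<'E'
from h import *
np.set_printoptions(precision=4,suppress=True)
t=load('top0'); s=load('scene0')
for (a,b) in(((169.2,136.7),(296.2,96.2)),((169.7,137),(296.2,96.8))):
    o1,d1=ray(t,*a); o2,d2=ray(s,*b)
    k=np.linalg.lstsq(np.stack([d1,-d2],1),o2-o1,rcond=None)[0]; A=o1+k[0]*d1;B=o2+k[1]*d2; print(A,B)
    # intersect with hood y=159 , i.e. known tip: guide inner 172-13
# lip front-left corner by triangulation as check of both cams
s=get_state(); p=s['position']
H0=np.array([.563,-.003,0]);hx=np.array([.983,-.183,0]);hy=np.array([.183,.983,0])
for w in(H0-.085*hx-.04*hy+[0,0,.17],H0-.08*hx-.03*hy+[0,0,.117],H0-.021*hx+.01*hy+[0,0,.117]): print(w,totool(w-p,s))
E
```

```text
[0.5788 0.1543 0.2641] [0.5818 0.1547 0.2649]
[0.5785 0.1536 0.2628] [0.5818 0.1541 0.2637]
[ 0.4721 -0.0268  0.17  ] [-0.1148  0.0453  0.052 ]
[ 0.4789 -0.0178  0.117 ] [-0.1216  0.0965  0.0685]
[0.5442 0.0107 0.117 ] [-0.1305  0.0864  0.1384]
```

>>> move_arm([
  [-0.038,0.015,0.017,0,255],
  [-0.077,0.03,0.035,0,255],
  [-0.115,0.045,0.052,0,255],
  [-0.118,0.07,0.06,0,255],
  [-0.122,0.0965,0.0685,0,255],
  [-0.122,0.0965,0.0685,0,255],
])

```text
time: 13.68
position: [0.4787, -0.0165, 0.115]
orientation: [0.605, -0.454, 0.39, -0.525]
ft_force: [0.4, -0.9, -0.2]
gripper_width: 0.0001
```

```bash
python3 - <<'E'
from h import *
s=tilt(); snap('wrist','wrist2');  p=s['position']; print(s['ft_force'])
H0=np.array([.563,-.003,0]);hx=np.array([.983,-.183,0]);hy=np.array([.183,.983,0])
for w in(H0-.020*hx+.01*hy+[0,0,.117],H0-.020*hx+.01*hy+[0,0,.217]): print(w,totool(w-p,s))
E
```

```text
t 13.68 p [ 0.479 -0.017  0.115] tilt 81.7 az 16.4 j [-0.942  0.046  2.62   1.811  1.287 -1.1  ]
[ 0.413 -0.941 -0.221]
[0.545 0.01  0.117] [-0.007 -0.012  0.07 ]
[0.545 0.01  0.217] [-0.008 -0.111  0.056]
```

View pics/wrist2.png

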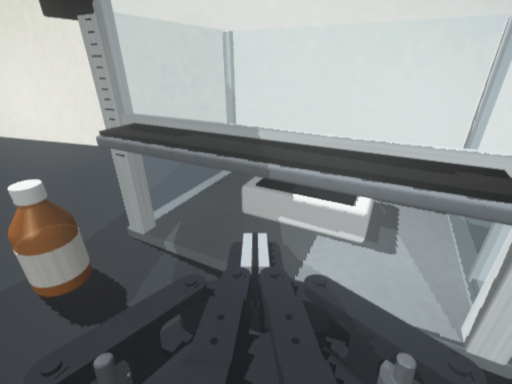

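>>> move_arm([
  [-0.002,-0.003,0.023,0,255],
  [-0.005,-0.007,0.047,0,255],
  [-0.007,-0.01,0.07,0,255],
  [-0.007,-0.01,0.07,0,255],
])

```text
time: 14.22
position: [0.5455, 0.0105, 0.119]
orientation: [0.605, -0.451, 0.393, -0.525]
ft_force: [-0.1, 1.1, 0.1]
gripper_width: 0.0
```

```bash
python3 - <<'E'
from h import *
s=tilt(); print(s['ft_force']); print(totool([0,0,.1],s)); snap('wrist','wrist3'); snap('top','top3')
E
```

```text
t 14.22 p [0.545 0.011 0.119] tilt 82.0 az 16.5 j [-0.632  0.125  2.509  2.097  1.145 -1.135]
[-0.138  1.084  0.084]
[ 0.    -0.099 -0.014]
```

View pics/wrist3.png

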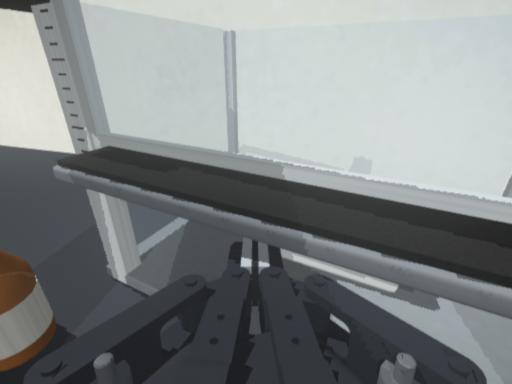

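View pics/top3.png

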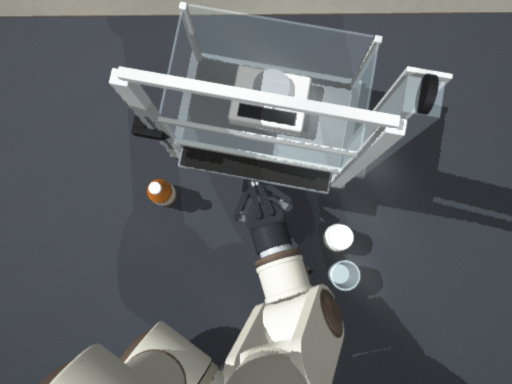

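>>> move_arm([
  [0,-0.004,-0.0006,0,255],
  [0,-0.007,-0.001,0,255],
  [0,-0.009,-0.0013,0,255],
  [0,-0.011,-0.0016,0,255],
  [0,-0.013,-0.0019,0,255],
  [0,-0.015,-0.0022,0,255],
  [0,-0.017,-0.0025,0,255],
  [0,-0.019,-0.0028,0,255],
])

```text
time: 15.32
position: [0.5441, 0.0104, 0.1352]
orientation: [0.605, -0.453, 0.392, -0.524]
ft_force: [-0.6, 0.0, -1.9]
gripper_width: 0.0003
```

```bash
cat > lip.py <<'E'
from h import *
def pts(c,wrist=False):
    r=c['range_z']; vv,uu=np.mgrid[:384,:512]
    K=np.stack([(uu-c['cx'])/c['fx'],(vv-c['cy'])/c['fy'],np.ones_like(r)],-1)*r[...,None]
    if not wrist: return (K-c['t'])@c['R']
    T=c['T_tool_cam']; s=c['state']; q=Ro.from_quat(s['orientation']).as_matrix()
    return (K@T[:3,:3].T+T[:3,3])@q.T+s['position']
def lip(n,lo=.14,hi=.3):
    c=load(n); P=pts(c,'wrist' in n); px=c['pixels'].astype(int)
    m2=(P[...,2]>lo)&(P[...,2]<hi)&(px.max(-1)<75)&(c['range_z']>0); L=P[m2]; R2=np.array([[.983,-.183],[.183,.983]]);h=(L[:,:2]-[.563,-.003])@R2.T
    k=(h[:,1]>.05)&(h[:,1]<.145)&(h[:,0]<-.004)&(h[:,0]>-.041); return np.median(L[k,2]),np.std(L[k,2]),k.sum()
E
python3 - <<'E'
from lip import *
s=tilt(); print(s['ft_force']); snap('top','top4'); print(lip('top4'))
E
```

```text
t 15.32 p [0.544 0.01  0.135] tilt 81.8 az 16.4 j [-0.634  0.051  2.511  2.064  1.106 -1.06 ]
[-0.613  0.036 -1.94 ]
(np.float64(0.16511509732455343), np.float64(0.0017424635216082612), np.int64(860))
```

>>> move_arm([
  [0,-0.003,-0.0004,0,255],
  [0,-0.006,-0.001,0,255],
  [0,-0.01,-0.0014,0,255],
  [0,-0.014,-0.002,0,255],
  [0,-0.018,-0.0026,0,255],
  [0,-0.022,-0.003,0,255],
  [0,-0.026,-0.004,0,255],
  [0,-0.03,-0.0043,0,255],
  [0,-0.034,-0.005,0,255],
  [0,-0.038,-0.0055,0,255],
  [0,-0.042,-0.006,0,255],
  [0,-0.046,-0.0066,0,255],
  [0,-0.049,-0.007,0,255],
  [0,-0.05,-0.007,0,255],
])

```text
time: 17.12
position: [0.5443, 0.0105, 0.1859]
orientation: [0.605, -0.453, 0.392, -0.524]
ft_force: [-6.6, -1.1, -3.0]
gripper_width: 0.0003
```

```bash
python3 - <<'E'
from lip import *
s=tilt(); print(s['ft_force']); snap('top','top5'); print(lip('top5')); snap('wrist','wrist5')
H=np.array([.563,-.003]);R2=np.array([[.983,-.183],[.183,.983]]); print('hood xy',R2@(s['position'][:2]-H)); print(totool([0,0,.1],s))
E
```

```text
t 17.12 p [0.544 0.01  0.186] tilt 81.8 az 16.4 j [-0.633 -0.138  2.49   1.958  1.016 -0.844]
[-6.606 -1.068 -2.99 ]
(np.float64(0.21570785548451804), np.float64(0.0015913491606013715), np.int64(946))
hood xy [-0.021  0.01 ]
[-0.    -0.099 -0.014]
```

View pics/wrist5.png

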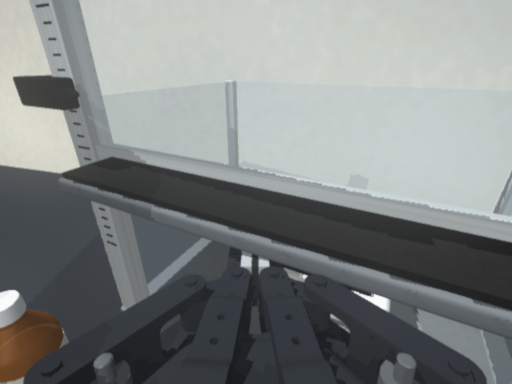

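>>> move_arm([
  [0,-0.002,-0.001,0,255],
  [0,-0.006,-0.002,0,255],
  [0,-0.01,-0.003,0,255],
  [0,-0.014,-0.0035,0,255],
  [0,-0.018,-0.004,0,255],
  [0,-0.022,-0.0045,0,255],
  [0,-0.026,-0.005,0,255],
  [0,-0.03,-0.0055,0,255],
  [0,-0.034,-0.006,0,255],
  [0,-0.038,-0.0065,0,255],
  [0,-0.042,-0.007,0,255],
  [0,-0.046,-0.0075,0,255],
  [0,-0.05,-0.008,0,255],
  [0,-0.054,-0.0085,0,255],
  [0,-0.054,-0.0085,0,255],
])

```text
time: 19.1
position: [0.5438, 0.0102, 0.241]
orientation: [0.605, -0.453, 0.393, -0.524]
ft_force: [-0.3, -1.7, -1.1]
gripper_width: 0.0002
```

```bash
python3 - <<'E'
from lip import *
s=tilt(); print(s['ft_force']); snap('top','top6'); print(lip('top6')); snap('wrist','wrist6'); snap('scene','scene6'); print(lip('scene6'),lip('wrist6'))
c=load('wrist6'); cv2.imwrite('pics/w6c.png',cv2.resize(c['pixels'][80:240,0:200,::-1],None,fx=3.75,fy=3.75,interpolation=cv2.INTER_CUBIC))
E
```

```text
t 19.10 p [0.544 0.01  0.241] tilt 81.8 az 16.4 j [-0.636 -0.305  2.447  1.824  0.952 -0.605]
[-0.274 -1.716 -1.13 ]
(np.float64(0.27101760244604406), np.float64(0.0014884386352526221), np.int64(1071))
(np.float64(0.2716711241569638), np.float64(0.0014086154843814672), np.int64(845)) (np.float64(0.27248150990836373), np.float64(0.00025986666687788644), np.int64(2985))
```

View pics/w6c.png

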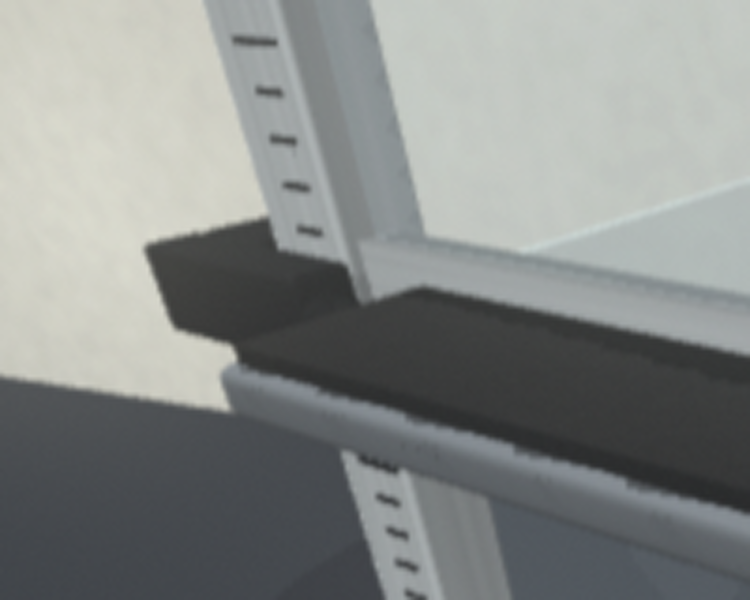

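```bash
cat > clip.py <<'E'
from lip import *
R2=np.array([[.983,-.183],[.183,.983]])
def clip(n):
    c=load(n); P=pts(c,'wrist' in n); px=c['pixels'].astype(int)
    h=(P[...,:2]-[.563,-.003])@R2.T
    m=(px.max(-1)<75)&(c['range_z']>0)&(P[...,2]>.2)&(P[...,2]<.32)&(h[...,1]>.19)&(h[...,1]<.225)&(h[...,0]>-.03)&(h[...,0]<.04)
    z=P[m][:,2]; hz,e=np.histogram(z,np.arange(.25,.285,.002)); 
    front=m&(h[...,0]<np.percentile(h[m][:,0],30)); 
    print(n,m.sum(),'z pct',np.percentile(z,[1,50,99]),'hx',np.percentile(h[m][:,0],[2,50,98]),hz)
    # normals: top plane = pixels where vertical neighbours differ little in z
    top=m&(abs(P[...,2]-np.roll(P[...,2],1,0))<.0015)&(abs(P[...,2]-np.roll(P[...,2],-1,0))<.0015); print('   topplane z',np.median(P[top][:,2]),P[top][:,2].std(),top.sum())
for n in('top0','top6','scene6','wrist1','wrist5','wrist6'): clip(n)
for n in('wrist1','wrist5','wrist6'): print(n,lip(n,.14,.285))
E
python3 clip.py
```

```text
top0 265 z pct [0.25589916 0.27407928 0.27811075] hx [-0.02018895 -0.01120123  0.00911093] [ 0  0  4  3  5  2  4  4  5  5  8 85 98 38  4  0  0]
   topplane z 0.27459704543856905 0.0008933298935578318 63
top6 269 z pct [0.2563377  0.2743644  0.27740146] hx [-0.02011912 -0.01117763  0.00901239] [  0   0   2   3   5   3   6   4   6   3  12  69 108  48   0   0   0]
   topplane z 0.27461635632256404 0.0009586817350485706 59
scene6 99 z pct [0.27247748 0.27523474 0.27898544] hx [-0.01899244 -0.01124862 -0.00474483] [ 0  0  0  0  0  0  0  0  0  0  1 12 53 24  9  0  0]
   topplane z 0.2752563689860037 0.0009095146618580046 28
wrist1 221 z pct [0.25658231 0.26738106 0.27666657] hx [-0.01977086 -0.01908852 -0.00912597] [ 0  0  0 15 21 20 20 20 21 21 21 21 21 20  0  0  0]
   topplane z 0.2691037682118002 0.005862726153715179 173
wrist5 599 z pct [0.25592716 0.26610286 0.27542355] hx [-0.01980892 -0.01903304 -0.01807563] [ 0  0  7 56 59 59 58 59 60 65 57 65 49  5  0  0  0]
   topplane z 0.2660055754586047 0.0057946382162129785 585
wrist6 587 z pct [0.25670625 0.27048438 0.27678076] hx [-0.01966858 -0.01889425 -0.00135298] [  0   0   1  30  37  41  44  44  42  45  45  43  67 148   0   0   0]
   topplane z 0.2712486694116659 0.006273020542273677 537
wrist1 (np.float64(0.15977218500869095), np.float64(0.00035994807426232835), np.int64(1107))
wrist5 (np.float64(0.21724094513332887), np.float64(0.0002566443788983216), np.int64(3030))
wrist6 (np.float64(0.27248150990836373), np.float64(0.00025986666687788644), np.int64(2985))
```

>>> move_arm([
  [0,-0.002,-0.0003,0,255],
  [0,-0.004,-0.0006,0,255],
  [0,-0.006,-0.0009,0,255],
  [0,-0.008,-0.0012,0,255],
  [0,-0.008,-0.0012,0,255],
  [0,-0.008,-0.0012,0,255],
])

```text
time: 20.0
position: [0.5436, 0.0102, 0.2486]
orientation: [0.605, -0.453, 0.392, -0.524]
ft_force: [-0.9, -0.1, -0.9]
gripper_width: -0.0001
```

```bash
python3 - <<'E'
from clip import *
print('----')
s=tilt(); print(s['ft_force'])
for n in('top','scene','wrist'): snap(n,n+'7'); clip(n+'7'); print('lip',lip(n+'7',.2,.283))
c=load('wrist7'); cv2.imwrite('pics/w7c.png',cv2.resize(c['pixels'][80:240,0:200,::-1],None,fx=3.75,fy=3.75,interpolation=cv2.INTER_CUBIC))
E
```

```text
top0 265 z pct [0.25589916 0.27407928 0.27811075] hx [-0.02018895 -0.01120123  0.00911093] [ 0  0  4  3  5  2  4  4  5  5  8 85 98 38  4  0  0]
   topplane z 0.27459704543856905 0.0008933298935578318 63
top6 269 z pct [0.2563377  0.2743644  0.27740146] hx [-0.02011912 -0.01117763  0.00901239] [  0   0   2   3   5   3   6   4   6   3  12  69 108  48   0   0   0]
   topplane z 0.27461635632256404 0.0009586817350485706 59
scene6 99 z pct [0.27247748 0.27523474 0.27898544] hx [-0.01899244 -0.01124862 -0.00474483] [ 0  0  0  0  0  0  0  0  0  0  1 12 53 24  9  0  0]
   topplane z 0.2752563689860037 0.0009095146618580046 28
wrist1 221 z pct [0.25658231 0.26738106 0.27666657] hx [-0.01977086 -0.01908852 -0.00912597] [ 0  0  0 15 21 20 20 20 21 21 21 21 21 20  0  0  0]
   topplane z 0.2691037682118002 0.005862726153715179 173
wrist5 599 z pct [0.25592716 0.26610286 0.27542355] hx [-0.01980892 -0.01903304 -0.01807563] [ 0  0  7 56 59 59 58 59 60 65 57 65 49  5  0  0  0]
   topplane z 0.2660055754586047 0.0057946382162129785 585
wrist6 587 z pct [0.25670625 0.27048438 0.27678076] hx [-0.019668
[... 673 characters left out ...]
   3   0   0]
   topplane z 0.27492101514236633 0.0009354048650651612 52
lip (np.float64(0.2786286429651644), np.float64(0.001423189809651899), np.int64(1085))
scene7 105 z pct [0.272 0.276 0.279] hx [-0.019 -0.011 -0.005] [ 0  0  0  0  0  0  0  0  0  0  2 10 54 27 12  0  0]
   topplane z 0.2752316831663174 0.0007920727426397583 33
lip (np.float64(0.2792581386880342), np.float64(0.0014375281071610443), np.int64(836))
wrist7 534 z pct [0.257 0.273 0.277] hx [-0.02  -0.019 -0.001] [  0   0   1  15  26  27  28  33  44  39  44  41  72 164   0   0   0]
   topplane z 0.27379037849114907 0.005686989020955471 471
lip (np.float64(0.280110830399837), np.float64(0.00025552562123938924), np.int64(3005))
```

View pics/w7c.png

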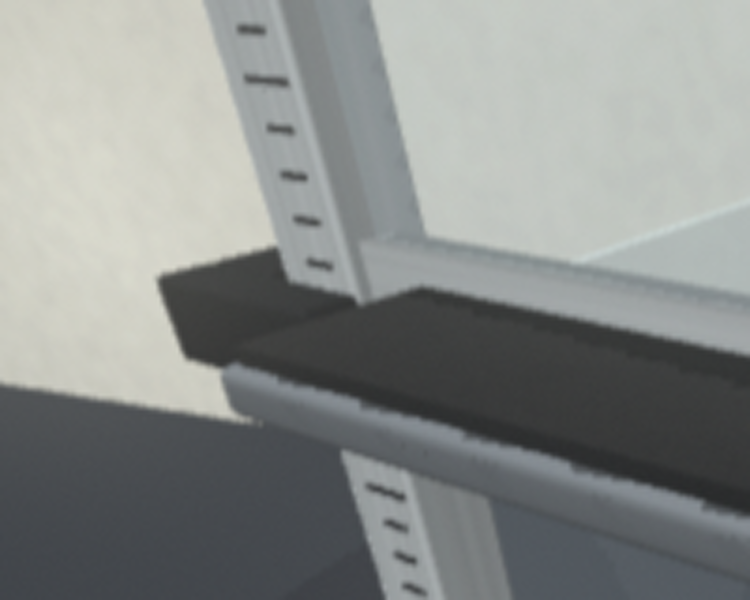

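>>> move_arm([
  [0,0.004,0.0006,0,255],
  [0,0.01,0.0014,0,255],
  [0,0.018,0.0026,0,255],
  [0,0.025,0.0036,0,255],
  [0.002,0.022,-0.02,0,255],
  [0.005,0.02,-0.045,0,255],
  [0.007,0.018,-0.07,0,255],
  [0.007,0.018,-0.07,0,255],
])

```text
time: 21.15
position: [0.4762, -0.0181, 0.2408]
orientation: [0.605, -0.454, 0.394, -0.523]
ft_force: [0.2, -0.1, 1.0]
gripper_width: -0.0001
```

```bash
python3 - <<'E' | sed '1,/----/d'
from clip import *
print('----')
s=tilt(); print(s['ft_force'])
for n in('top','scene','wrist'): snap(n,n+'8'); clip(n+'8'); print('lip',lip(n+'8',.2,.283))
E
```

```text
t 21.15 p [ 0.476 -0.018  0.241] tilt 81.8 az 16.2 j [-0.956 -0.485  2.544  1.598  1.211 -0.47 ]
[ 0.185 -0.069  0.973]
top8 267 z pct [0.255 0.274 0.278] hx [-0.02  -0.011  0.009] [  0   1   4   2   4   5   2   6   4   5   4  72 122  33   3   0   0]
   topplane z 0.27463518654208263 0.0008148422156787796 67
lip (np.float64(0.27862519269918007), np.float64(0.0014377268032637772), np.int64(1080))
scene8 127 z pct [0.256 0.275 0.278] hx [-0.019 -0.011 -0.003] [ 0  0  1  2  0  1  2  2  0  1  0 22 59 32  5  0  0]
   topplane z 0.27571767098236505 0.003882274666083478 48
lip (np.float64(0.2791779014305656), np.float64(0.001394768836565356), np.int64(863))
wrist8 336 z pct [0.257 0.269 0.277] hx [-0.02  -0.019 -0.003] [ 0  0  0 15 25 27 24 28 31 32 31 35 29 59  0  0  0]
   topplane z 0.27055930905109693 0.005994710935492556 275
lip (np.float64(0.28016206792963483), np.float64(0.00017953080666245738), np.int64(1032))
```

View pics/wrist8.png

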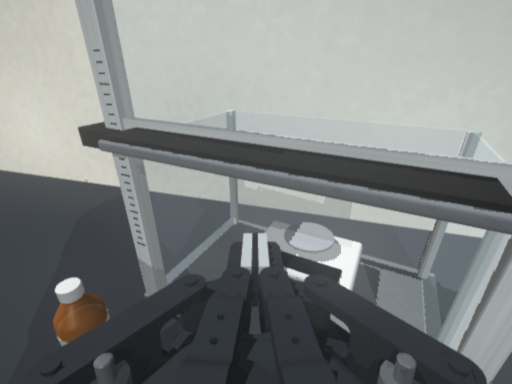

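View pics/top8.png

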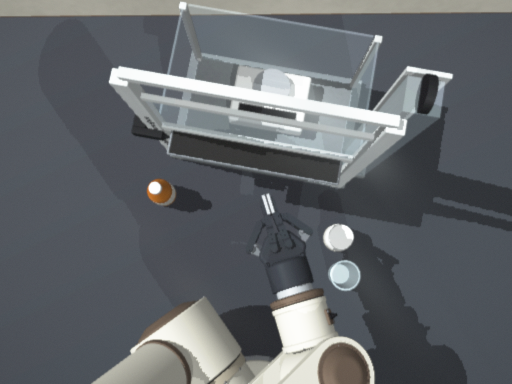

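```bash
python3 -c "
from h import *
print(hand_in()); print(get_state()['time'])"
```

```text
the job is handed in; nothing more can be done
None
the job is handed in; nothing more can be done
```

I raised the sash about 120 mm with the closed fingertips under its lip, lowered them clear, backed out and handed the job in at about 21 s. The lip underside now stands level with the pointer to about 1 mm.

- **Getting under the lip:** Moves only allow shifts and turns about the tool's own axis, so I could not tilt the tool directly. I tilted it to nearly horizontal by repeatedly commanding reaches just beyond the arm's limit, above the hood. The arm stayed clear of everything while I did this.
- **Lift:** I pushed in slow stages of 2–4 mm per row. The upward push read about 1–3 N at the readings. One reading midway showed about 6.6 N sideways, which had gone by the next stage.
- **Final height:** After release the lip top did not move.

| Source | Underside (mm) | Pointer (mm) |
|---|---|---|
| Top camera | 263.6 | 263.6 |
| Scene camera | 264.2 | about 264.5 |
| Wrist camera | 265.2 | about 266 |

The wrist camera reads about 1.5 mm high overall and puts the sash just under 1 mm low. These figures take the underside as 15 mm below the lip top and the pointer as the middle of the 22 mm clip. Triangulating the pointer tip from two views gave 263–265 mm.

- **Clip and bench items:** In the last pictures the pointer clip and the bottle, jar and beaker look unmoved. For the clip, the measured height is also the same as at the start.
- **Contact:** The tool is clear of everything, with only sensor noise on the force reading.

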